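# Unload the wedged board jig

## Task

Work the jammed orange wedge out of the jig by rocking its knob from side to side - pulling it straight would drag the jig along its mat, which must not happen - and lay it in the white tray, knob up. Swing the red-knobbed clamp lever open, then unload the stack: set every circuit board flat on the blue mat, side by side and right way up, and put all the aluminium spacer plates in one neat pile in the middle of the yellow base. Finally swing the lever shut again and leave everything else on the bench where it is.

Things in the scene. Friction and masses are not known exactly. Their poses are not given: they have to be found in the camera images.
- foot: fixed black rubber mat 230 x 140 x 4 mm under the jig; origin at the centre of its underside. x runs along the jig from wedge gate (-x) to hinge post (+x). The jig on it has a grey plate 210 x 120 mm, top 16 mm above the bench, with the stack over the foot's origin. The gate is an aluminium arch 20 mm long in x, 56 mm wide, centred at x = -85 mm, top 74 mm above the bench
- jig (a joint): how far (m) the jig has been dragged along its mat towards the foot's -x (the way the wedge comes out); 0 at the start; about 25 N along that line drags it; it must stay within 12 mm
- gate (a point): middle of the gate's steel floor, 34 mm above the bench, on which the wedge lies; axes as the foot's. The passage is 40 mm wide; a sprung brass shoe presses the wedge from above (about 42 N at first, falling to about 15 N when it is 40 mm out). A straight pull takes about 40 to 60 N at first
- wedge: orange wedge; origin at the underside of its upright round knob (18 mm diameter, 55 mm tall, on a foot 36 mm across, 6 mm thick), x to the thin nose, z up. Neck 12 x 12 mm to x = 40 mm, then blade 24 mm wide, 16 mm thick falling to 9 mm at x = 115 mm. 120 g, mostly at the knob. Starts jammed in the gate, x along the foot's, knob 80 mm outside the gate's middle
- wedge_nose (a point): tip of the wedge's nose, 115 mm from the knob's axis; starts 35 mm past the gate's middle; free when it has left the gate (45 mm out). Swinging the knob 17 mm to either side of the gate's centre line takes about 10 N; with some 10 N outward each swing creeps out 2 to 4 mm. Turn the gripper with the wedge, or the round knob works loose from the grip
- wedge_mid (a point): middle of the wedge's length, 55 mm from the knob's axis towards the nose, 5 mm above its underside
- lever (a joint): angle (rad) of the steel clamp lever over the stack: 0 shut, pointing from its hinge to the foot's -x; opens level, clockwise from above, its end going to the foot's +y, to 2.0; fully open beyond 1.3, shut below 0.1. Stays where left, about 1 N at the knob. A prong under its end catches on the wedge's nose while the wedge is in
- lever_knob (a point): the upright red round knob on the lever, 18 mm diameter, 34 mm tall; this point is the centre of its top, 135 mm above the bench, 122 mm from the hinge axis
- lever_hinge (a point): on the vertical hinge axis of the lever, at the underside of the lever bar, 90 mm above the bench (bar 12 mm thick and 18 mm wide)
- board1: circuit board module, green on top with steel and white connectors, black underside, 38 (x) x 50 (y) x 12 mm, 50 g; a rigid block whose flat top is the connectors' tops; origin at the centre of its underside, z up. In the middle of spacer1
- board2: circuit board module, green on top with steel and white connectors, black underside, 38 (x) x 50 (y) x 12 mm, 50 g; a rigid block whose flat top is the connectors' tops; origin at the centre of its underside, z up. In the middle of spacer2
- board3: circuit board module, green on top with steel and white connectors, black underside, 38 (x) x 50 (y) x 12 mm, 50 g; a rigid block whose flat top is the connectors' tops; origin at the centre of its underside, z up. May be absent. On spacer3, 20 mm from its middle towards -x
- board4: circuit board module, green on top with steel and white connectors, black underside, 38 (x) x 50 (y) x 12 mm, 50 g; a rigid block whose flat top is the connectors' tops; origin at the centre of its underside, z up. May be absent. On spacer3, 20 mm from its middle towards +x
- spacer1: plain aluminium spacer plate 84 (x) x 66 (y) x 8 mm, 90 g, origin at the centre of its underside, z up. The stack from the bottom up is spacer1, board1, spacer2, board2, spacer3, then board3 and board4 side by side, or one of them; all x axes are along the foot's
- spacer2: plain aluminium spacer plate 84 (x) x 66 (y) x 8 mm, 90 g, origin at the centre of its underside, z up. The stack from the bottom up is spacer1, board1, spacer2, board2, spacer3, then board3 and board4 side by side, or one of them; all x axes are along the foot's
- spacer3: plain aluminium spacer plate 84 (x) x 66 (y) x 8 mm, 90 g, origin at the centre of its underside, z up. The stack from the bottom up is spacer1, board1, spacer2, board2, spacer3, then board3 and board4 side by side, or one of them; all x axes are along the foot's
- board_mat: fixed blue fabric mat 260 (x) x 120 (y) x 3 mm for the boards; origin at the centre of its underside
- pile_base: fixed yellow plate 110 x 110 x 4 mm for the pile of spacer plates; origin at the centre of its underside
- wedge_tray: white open tray for the wedge, fixed, 174 (x) x 100 (y) x 12 mm outside, walls and floor 4 mm; origin at the centre of its underside; the wedge fits in lengthwise
- screwdriver: screwdriver with yellow handle, leave alone
- jar: amber jar 50 mm diameter, 60 mm tall, leave alone
- blue_board: larger blue circuit board 110 x 80 mm, not part of the job, leave alone
- tape: yellow roll of tape 80 mm across, leave alone
- meter: black hand meter 120 x 70 x 30 mm, leave alone
Things that resemble listed ones, but are neither listed nor needed, are in the scene too. Leave any black look-alike of the spacer2 alone. Leave any purple look-alike of the spacer3 alone.

How it is judged (in metres and radians):
On the way, in this order (a step that is already met when the one before it is completed fails the run):
1. the wedge is clear of the gate (x of wedge_nose in the frame of gate below -0.015 m), for 0.1 s.
2. the lever is open (value of joint lever above 1.3 rad), for 0.2 s.
3. boards on the mat, spacers piled, wedge in the tray (x of board1 in the frame of board_mat between -0.12 and 0.12 m and y of board1 in the frame of board_mat between -0.05 and 0.05 m and z of each of board1, board2, board3, board4 in the frame of board_mat below 0.008 m and angle between each of board1, board2, board3, board4's own z axis and vertical below 0.15 rad and x of board2 in the frame of board_mat between -0.12 and 0.12 m and y of board2 in the frame of board_mat between -0.05 and 0.05 m and x of board3 in the frame of board_mat between -0.12 and 0.12 m and y of board3 in the frame of board_mat between -0.05 and 0.05 m and x of board4 in the frame of board_mat between -0.12 and 0.12 m and y of board4 in the frame of board_mat between -0.05 and 0.05 m and horizontal distance between each of spacer1, spacer2, spacer3 and pile_base below 0.025 m and angle between each of spacer1, spacer2, spacer3's own z axis and vertical below 0.1 rad and height (world z) of each of spacer1, spacer2, spacer3 below 0.026 m and x of wedge_mid in the frame of wedge_tray between -0.05 and 0.05 m and y of wedge_mid in the frame of wedge_tray between -0.035 and 0.035 m and z of wedge_mid in the frame of wedge_tray below 0.025 m and angle between wedge's own z axis and vertical below 0.25 rad), for 0.2 s.
At the end, for the whole second after the job is handed in: Boards right way up directly on the blue mat, centres 10 mm or more inside its edges; spacers flat in one pile, each within 25 mm of the yellow base's centre; wedge knob up in the tray, middle within 50 x 35 mm of its centre; lever below 0.1 rad; all at rest; jig dragged under 12 mm (all of step 3 and linear speed of each of board1, board2, board3, board4, spacer1, spacer2, spacer3, wedge below 0.02 m/s and value of joint lever below 0.1 rad and value of joint jig below 0.012 m); the robot touches nothing.
It fails at once if the jig is dragged along its mat by more than 12 mm (value of joint jig above 0.012 m or value of joint jig below -0.012 m).
It fails at once if a bystander (screwdriver, jar, blue board, tape roll, meter) is moved by more than 40 mm (distance of any of screwdriver, jar, blue_board, tape, meter from where it was at the start of the episode above 0.04 m).
Of board3, board4 only 1 to 2 are there at a start; the rules pass over those that are not, and their reading is None.
At some moment in a run one of spacer1, board1 may be knocked a few centimetres aside while the robot is not near it.
Once in a run the grip may slacken for a moment while it holds something.
It also fails if it takes over 210 s, if anything falls off the work surface, if the arm or the gripper's body presses on something with over 40 N, if the wrist force passes 120 N, or if a joint passes its speed limit or range.

## Robot

A 6-joint arm with a two-finger parallel gripper is mounted at the origin on the work surface. World frame = base frame: x ahead of the robot, y to its left, z up, the work surface at z = 0. Lengths are in m, angles in degrees, forces in N, time in s.
With the tool pointing down it reaches from about 0.4 to 0.825 m from the base axis. Payload 7 kg.
Tool frame: the origin (TCP) lies at the very end of the fingers, on their centre line; the grasp point (between the pads) lies 19 mm behind it (ctrl.grip_depth is the distance from the TCP to the grasp point, in m); z points along the fingers, y is the line along which they close (so a half turn about z gives the same grasp; the last joint's range is limited). The gripper opens to 88 mm and grips with 3 to 60 N. Pads are 19 mm wide; open, the fingers measure 130 mm over their backs; the gripper's body (78 mm by 193 mm) begins 47 mm behind the grasp point.
Start: joints at [86.637, 20.546, 0.682, 0, -70.136, -16.507], TCP at [0.229, 0.635, 0.227] pointing down, gripper open.
Joint ranges: [-176.03, 176.03], [-82.01, 121.73], [-58.28, 71.71], [-173.87, 95.51], [-174.79, -0.11], [-173.66, 173.66]. Speed limits (degrees/s): [136.94, 136.94, 172.46, 180, 180, 180].

## Interface

Orientations are given as [roll, pitch, yaw] about the fixed x, y, z axes, in that order (R = Rz(yaw) Ry(pitch) Rx(roll)).
In Python, from plant import get_obs, eyes, ctrl, spotter gives the robot as it stands.
- The arm moves only by the shell command python3 -m crank 'ROWS'. ROWS is JSON, one flat list of numbers, 7 for each row, row after row: the turn, a rotation vector about the tool's x, y, z in rad, then the shift along the tool's x, y, z in mm, then the opening, from 0 (shut) to 1 (fully open). A call has 1 to 5 rows; each row shifts and turns the commanded pose from where the row before left it, along the tool's axes as they then stand; what a row does not reach is not made up. A row lasts 1/8 s, in which the tool goes at most 62.5 mm and 10.7 degrees, less where a joint would pass 70% of its speed; a pose out of reach is approached as far as the arm can. A call is refused whole if a number of a shift passes 62.5 or a number of a turn 0.188, either way. A call with a gripper value outside its range is refused whole. The fingers move at their own pace and stop on an object; the grip force is fixed at half the most. Time passes only in rows, so rows that do not move let the fingers close. It gives the time, the measured TCP pose, the force, the opening and the grip force at its end, in the units of the state.
- get_obs(): the state, without advancing time (a new reading comes with each control period).
- eyes.snapshot(name): name is "scene" or "top" or "wrist"; returns the picture (400x640x3 uint8, blue, green, red); there is no depth.
- eyes.camera_model(name): a dict with "fx", "fy", "cx", "cy" (pixels), "extrinsics" (4x4, takes a point from camera to world coordinates). Camera axes: x right, y down, z forward; pixel columns grow to the right and rows downward; lengths in m; the calibration is good to about 2 mm. A picture is of the moment at which its call begins: read the wrist's pose just before it. camera_model takes no time and is no camera call; for the wrist camera it gives the pose at the moment of the call.
- ctrl.close_job(): hands the job in; it is judged then, once.
Trained networks look in the newest picture that a camera, given by its name, has taken for a name from the list of things; names that differ only in an ending like _2 or _b are one class to them, and where a whole thing is asked for, a point or a joint stands for the part that bears it (a point fixed in the world has none). Each returns a list of dicts, best first, with "p" (0 to 1); they miss things now and then, are a little off and sometimes report something else, mostly with a low value. They report only what shows in the picture. A call takes as long as a camera call. They do not tell look-alikes from the thing itself.
- spotter.outline_of(camera, target): "region" (400x640 bool, what is visible of it) and "rect" ([left, top, width, height] in pixels, round what is visible of it).
- spotter.place_of(camera, target): "location" ([column, row] in pixels: a listed point, or the origin of a listed thing).
The state is a dict: "clock": time; "joint_pos": joint angles; "qvel": joint speeds; "tau": joint torques, N m; "tool_pos": TCP position; "orientation": TCP orientation; "force": force on the tool from outside, world axes, zero at the start; "moment": the same for the moment, N m; "opening": finger opening in m; "gripper_force": force on a finger pad.
Only numpy, scipy, OpenCV 4.12 (cv2) and the standard library are available. Lean on these libraries where they do the work, as an engineer would, in place of code of your own. Each camera call takes 0.05 s, during which the arm holds its last target. There are 200 camera calls.

## Working session

There is one attempt and no reset: what is moved stays moved. The work goes in short steps, Python scripts to look and compute and a shell command to move; the robot and the scene stay as the last step left them, time stands still between calls to the robot, and variables do not carry over. Pictures are saved under pics/ and viewed, at most 15 in all, crops included, and the job is handed in when it is done.

```bash
ls; mkdir -p pics
cat > h.py <<'E'
import numpy as np, cv2
from scipy.spatial.transform import Rotation as R
from plant import get_obs, eyes, ctrl, spotter
def ray(cam,uv,z,m=None):
    m=m or eyes.camera_model(cam); T=np.array(m["extrinsics"])
    d=T[:3,:3]@np.array([(uv[0]-m["cx"])/m["fx"],(uv[1]-m["cy"])/m["fy"],1.]); o=T[:3,3]
    return (o+d*(z-o[2])/d[2]).round(4)
def proj(cam,p,m=None):
    m=m or eyes.camera_model(cam); T=np.linalg.inv(np.array(m["extrinsics"]))
    q=T[:3,:3]@np.array(p)+T[:3,3]; return np.array([m["fx"]*q[0]/q[2]+m["cx"],m["fy"]*q[1]/q[2]+m["cy"]]).round(1)
def toolR(): return R.from_euler('xyz',get_obs()["orientation"],degrees=True).as_matrix()
def st():
    o=get_obs(); print({k:np.round(o[k],3).tolist() for k in ("clock","tool_pos","orientation","force","opening","gripper_force","joint_pos")})
E
python3 - <<'E'
from h import *
st(); print(toolR().round(3))
for c in("scene","top"):
    im=eyes.snapshot(c); cv2.imwrite(f"pics/{c}0.png",im)
    m=eyes.camera_model(c); print(c,m["fx"],np.round(m["extrinsics"],3).tolist())
for t,z in [("wedge",.034),("lever_knob",.135),("lever_hinge",.09),("gate",.034),("foot",0),("board_mat",.0),("pile_base",0.),("wedge_tray",0.),("wedge_nose",.04),("board3",.08),("spacer3",.07)]:
    r=spotter.place_of("top",t); print(t,[(round(x["p"],2),np.round(x["location"]).tolist(),ray("top",x["location"],z)[:2].tolist()) for x in r[:3]])
E
```

```text
pics
{'clock': 0.0, 'tool_pos': [0.229, 0.634, 0.226], 'orientation': [179.908, -0.009, -19.875], 'force': [-0.625, 0.397, 0.103], 'opening': 0.088, 'gripper_force': 0.0, 'joint_pos': [86.638, 20.589, 0.635, -0.018, -70.137, -16.507]}
[[ 0.94  -0.34  -0.   ]
 [-0.34  -0.94  -0.002]
 [ 0.     0.002 -1.   ]]
scene 492.9353175552295 [[-0.637, 0.583, -0.504, 1.159], [0.771, 0.483, -0.416, 0.607], [0.001, -0.653, -0.757, 1.06], [0.0, 0.0, 0.0, 1.0]]
top 369.49197801129384 [[0.021, -0.998, 0.058, 0.421], [-1.0, -0.022, -0.005, 0.072], [0.007, -0.058, -0.998, 1.336], [0.0, 0.0, 0.0, 1.0]]
wedge [(0.65, [358.0, 181.0], [0.5487, -0.0837])]
lever_knob [(0.72, [243.0, 212.0], [0.4287, 0.3]), (0.5, [327.0, 169.0], [0.5763, 0.0287])]
lever_hinge [(0.6, [291.0, 165.0], [0.5917, 0.1491]), (0.45, [427.0, 189.0], [0.5218, -0.3119])]
gate [(0.67, [336.0, 173.0], [0.5762, -0.007])]
foot [(0.95, [316.0, 167.0], [0.5987, 0.0659]), (0.45, [341.0, 131.0], [0.7355, -0.0235])]
board_mat [(0.78, [423.0, 192.0], [0.5169, -0.3273])]
pile_base [(0.56, [246.0, 160.0], [0.6198, 0.3195])]
wedge_tray [(0.87, [243.0, 211.0], [0.434, 0.3232])]
wedge_nose [(0.74, [291.0, 164.0], [0.6035, 0.1541]), (0.61, [323.0, 171.0], [0.5801, 0.0407])]
board3 [(0.72, [334.0, 175.0], [0.5644, 0.0021]), (0.5, [310.0, 169.0], [0.5835, 0.0839])]
spacer3 [(0.71, [313.0, 166.0], [0.5955, 0.0739]), (0.71, [313.0, 230.0], [0.3726, 0.0701]), (0.17, [360.0, 180.0], [0.5502, -0.0862])]
```

View pics/top0.png

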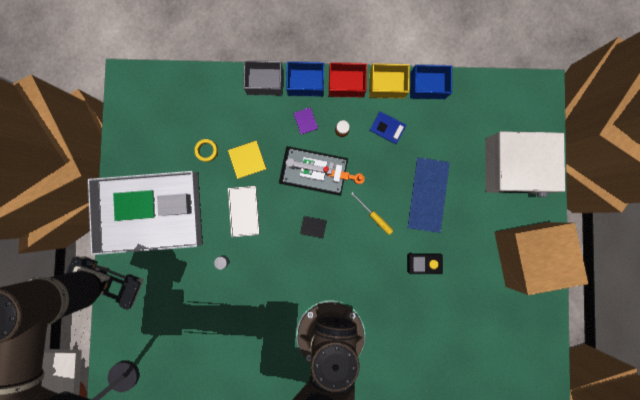

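View pics/scene0.png

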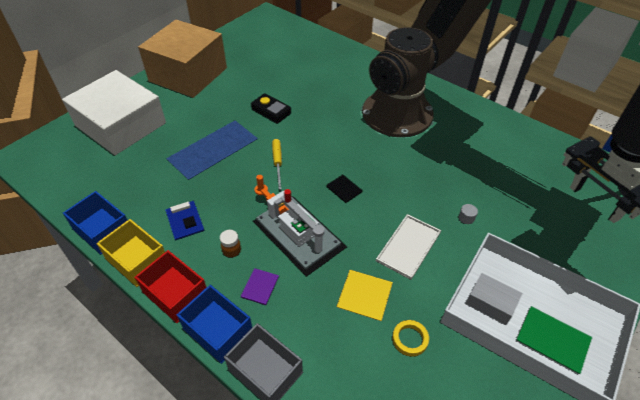

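The top view shows the jig at px (313,170) with its gate and wedge knob (360,179) to the right (world −y). The post is at the left, the blue mat at (428,195), the white tray at (243,211), and the yellow base at (247,160). The purple (306,121) and black (313,227) plates are the look-alikes to leave alone.

Run:
```python
from h import *
im=eyes.snapshot("top")
for t,z in [("foot",.004),("board_mat",.003),("pile_base",.004),("wedge_tray",.012),("blue_board",.01),("meter",.03),("jar",.06),("tape",.02),("screwdriver",.02)]:
    for r in spotter.outline_of("top",t)[:2]:
        ys,xs=np.nonzero(r["region"]); 
        w=np.array([ray("top",(u,v),z)[:2] for u,v in zip(xs,ys)],np.float32)
        (c,s,a)=cv2.minAreaRect(w); print(t,round(r["p"],2),np.round(r["rect"]).tolist(),np.round(c,4),np.round(s,3),round(a,1))
for t,z in [("lever_knob",.135),("lever_hinge",.09),("wedge",.034),("wedge",.095),("gate",.034),("foot",0.)]:
    r=spotter.place_of("scene",t) if t!="lever_knob" or eyes.snapshot("scene") is not None else []
    print(t,[(round(x["p"],2),np.round(x["location"]).tolist(),ray("scene",x["location"],z)[:2].tolist()) for x in r[:3]])
im=cv2.imread("pics/top0.png")[130:240,260:400]; a=cv2.resize(im,(700,550),interpolation=cv2.INTER_CUBIC)
cv2.imwrite("pics/c1.png",a)
im=cv2.imread("pics/scene0.png")[165:275,240:380]; cv2.imwrite("pics/c2.png",cv2.resize(im,(700,550),interpolation=cv2.INTER_CUBIC))
```

```text
foot 0.84 [281.0, 145.0, 70.0, 50.0] [0.5891 0.0746] [0.232 0.145] 79.2
board_mat 0.69 [405.0, 157.0, 45.0, 76.0] [ 0.512  -0.3425] [0.126 0.265] 82.0
board_mat 0.32 [287.0, 159.0, 48.0, 13.0] [0.6064 0.0907] [0.169 0.036] 84.1
pile_base 0.62 [231.0, 142.0, 33.0, 33.0] [0.6234 0.3171] [0.108 0.111] 20.0
pile_base 0.49 [200.0, 137.0, 17.0, 23.0] [0.6547 0.4632] [0.077 0.076] 1.6
wedge_tray 0.91 [226.0, 186.0, 32.0, 52.0] [0.4363 0.32  ] [0.174 0.103] 5.9
wedge_tray 0.36 [286.0, 158.0, 48.0, 15.0] [0.6047 0.089 ] [0.17  0.039] 85.5
blue_board 0.77 [370.0, 111.0, 32.0, 32.0] [ 0.753  -0.1907] [0.112 0.086] 64.5
blue_board 0.68 [285.0, 158.0, 47.0, 13.0] [0.6042 0.0906] [0.168 0.038] 84.1
meter 0.95 [410.0, 253.0, 35.0, 22.0] [ 0.2658 -0.3217] [0.076 0.128] 1.6
jar 0.74 [336.0, 120.0, 16.0, 15.0] [ 0.7296 -0.0215] [0.053 0.046] 0.8
tape 0.7 [195.0, 140.0, 23.0, 19.0] [0.6537 0.4604] [0.073 0.079] 1.6
screwdriver 0.6 [353.0, 195.0, 43.0, 37.0] [ 0.4373 -0.1364] [0.188 0.023] 46.0
lever_knob [(0.93, [285.0, 191.0], [0.5782, 0.028]), (0.7, [269.0, 111.0], [0.3769, -0.2152]), (0.18, [295.0, 216.0], [0.6243, 0.1006])]
lever_hinge [(0.65, [318.0, 229.0], [0.5926, 0.1448])]
wedge [(0.66, [260.0, 189.0], [0.5556, -0.095])]
wedge [(0.66, [260.0, 189.0], [0.5915, -0.0532])]
gate [(0.58, [276.0, 210.0], [0.5804, -0.0094])]
foot [(0.6, [297.0, 232.0], [0.5825, 0.0663])]
```

View pics/c2.png

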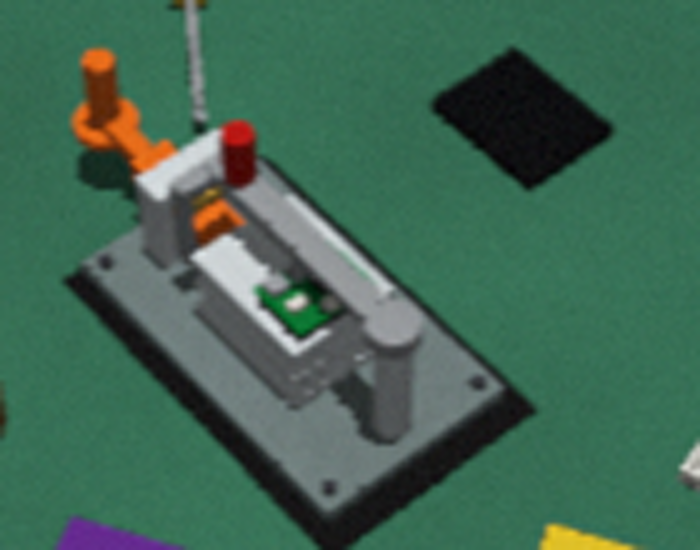

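The lever (red knob at crop px (238,150)) lies over the stack. One board is visible on top, on the hinge side. The wedge knob is at crop (100,85), outside the gate. I'll go above the wedge knob, square to the jig.

```bash
cat >> h.py <<'E'
def go(x=None,y=None,z=None,yaw=None):
    """total tool-frame turn (rad about tool z) and shift (mm, in axes AFTER the turn)"""
    o=get_obs(); p=np.array(o["tool_pos"]); Rm=toolR(); y0=np.degrees(np.arctan2(Rm[1,0],Rm[0,0]))
    yaw=y0 if yaw is None else yaw; t=np.array([p[i] if v is None else v for i,v in enumerate((x,y,z))])
    dy=(yaw-y0+180)%360-180; a=np.radians(yaw); d=(t-p)*1000
    Rt=np.array([[np.cos(a),np.sin(a),0],[np.sin(a),-np.cos(a),0],[0,0,-1]])
    print("yaw0",y0.round(2),"turn",round(-np.radians(dy),3),"shift",(Rt.T@d).round(1), "tilt",np.degrees(np.arccos(-Rm[2,2])).round(2))
E
python3 -m crank '[0,0,0.187,0,0,0,1, 0,0,0.187,0,0,0,1, 0,0,0.187,0,0,0,1, 0,0,0.187,0,0,0,1, 0,0,0.187,0,0,0,1]'
python3 -m crank '[0,0,0.187,0,0,0,1, 0,0,0.187,0,0,0,1, 0,0,0.089,0,0,0,1]'
python3 -m crank '[0,0,0,50,-34,0,1, 0,0,0,50,-34,0,1, 0,0,0,50,-34,0,1, 0,0,0,50,-34,0,1, 0,0,0,50,-34,0,1]'
python3 -m crank '[0,0,0,50,-34,0,1, 0,0,0,50,-34,0,1, 0,0,0,50,-34,0,1, 0,0,0,50,-34,0,1, 0,0,0,50,-34,0,1]'
python3 -m crank '[0,0,0,50,-34,0,1, 0,0,0,0,0,0,1]'
python3 - <<'E'
from h import *
st(); go(.553,-.088,yaw=-100)
m=eyes.camera_model("wrist"); im=eyes.snapshot("wrist"); cv2.imwrite("pics/w1.png",im)
print(m["fx"],np.round(m["extrinsics"],3).tolist())
for t,z in [("wedge",.034),("lever_knob",.135),("lever_hinge",.09),("gate",.034),("wedge_nose",.04),("board3",.07),("board4",.07),("spacer3",.06)]:
    r=spotter.place_of("wrist",t); print(t,[(round(x["p"],2),np.round(x["location"]).tolist(),ray("wrist",x["location"],z,m)[:2].tolist()) for x in r[:3]])
E
```

```text
clock: 2.12
tool_pos: [0.2294, 0.6348, 0.2266]
orientation: [-180.0, -0.0, -73.8]
force: [-0.6, 0.2, 0.3]
opening: 0.0875
gripper_force: 0.0
clock: 2.5
tool_pos: [0.2294, 0.6348, 0.2266]
orientation: [-180.0, -0.0, -100.2]
force: [0.6, -1.2, -0.2]
opening: 0.0882
gripper_force: 0.0
clock: 3.12
tool_pos: [0.3541, 0.3574, 0.2269]
orientation: [-180.0, 0.0, -99.9]
force: [1.4, 0.2, -0.1]
opening: 0.0877
gripper_force: 0.0
clock: 3.75
tool_pos: [0.4784, 0.0817, 0.2272]
orientation: [-179.9, 0.0, -99.9]
force: [0.8, 1.4, 0.6]
opening: 0.0874
gripper_force: 0.0
clock: 4.0
tool_pos: [0.5034, 0.0247, 0.2264]
orientation: [180.0, -0.0, -100.3]
force: [-0.4, -0.1, -0.8]
opening: 0.0875
gripper_force: 0.0
{'clock': 4.0, 'tool_pos': [0.503, 0.025, 0.226], 'orientation': [179.987, -0.035, -100.298], 'force': [-0.353, -0.054, -0.838], 'opening': 0.088, 'gripper_force': 0.0, 'joint_pos': [25.199, 4.318, -20.468, 0.023, -65.245, -35.506]}
yaw0 -100.3 turn -0.005 shift [102.4 -68.4   0. ] tilt 0.04
355.79324534935586 [[-0.984, 0.172, 0.05, 0.489], [0.179, 0.946, 0.272, -0.048], [-0.0, 0.276, -0.961, 0.385], [0.0, 0.0, 0.0, 1.0]]
wedge [(0.62, [242.0, 63.0], [0.5543, -0.089])]
lever_knob [(0.89, [227.0, 231.0], [0.5756, 0.0362]), (0.19, [243.0, 262.0], [0.5693, 0.0626])]
lever_hinge [(0.66, [243.0, 333.0], [0.6021, 0.156])]
gate [(0.65, [246.0, 151.0], [0.57, -0.0089])]
wedge_nose [(0.56, [250.0, 187.0], [0.5732, 0.0267]), (0.47, [244.0, 332.0], [0.6191, 0.19])]
board3 [(0.58, [243.0, 265.0], [0.5911, 0.0951])]
board4 [(0.58, [243.0, 265.0], [0.5911, 0.0951])]
spacer3 [(0.81, [249.0, 239.0], [0.5818, 0.0734]), (0.75, [435.0, 187.0], [0.3973, 0.053])]
```

View pics/w1.png

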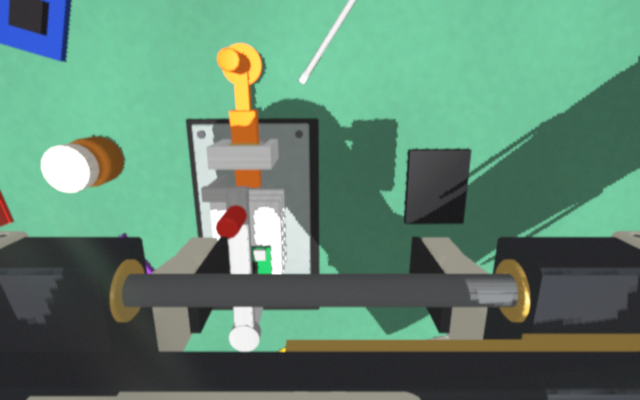

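Wrist view: the orange knob is at (235,60), the gate at (243,155), the red knob at (231,221), and the screwdriver tip at (303,80). The black plate at (438,187) is the look-alike. The axes agree with foot yaw ≈ 80°. I'll go over the knob and take one closer look.

```bash
python3 -m crank '[0,0,0,51.5,-34.7,0,0.65, 0,0,0,51.5,-34.7,0,0.65, 0,0,0,0,0,40,0.65, 0,0,0,0,0,30,0.65, 0,0,0,0,0,0,0.65]'
python3 - <<'E'
from h import *
st(); go(.554,-.089,.05,yaw=-100)
m=eyes.camera_model("wrist"); im=eyes.snapshot("wrist"); cv2.imwrite("pics/w2.png",im)
print(proj("wrist",get_obs()["tool_pos"],m), proj("wrist",[.554,-.089,.089],m))
for t,z in [("wedge",.034),("gate",.034),("lever_knob",.135),("lever_hinge",.09)]:
    r=spotter.place_of("wrist",t); print(t,[(round(x["p"],2),np.round(x["location"]).tolist(),ray("wrist",x["location"],z,m)[:2].tolist()) for x in r[:3]])
E
```

```text
clock: 5.08
tool_pos: [0.5515, -0.0849, 0.1545]
orientation: [179.7, -0.1, -100.0]
force: [-0.6, 0.3, 0.8]
opening: 0.0572
gripper_force: 0.0
{'clock': 5.075, 'tool_pos': [0.552, -0.085, 0.154], 'orientation': [179.736, -0.08, -99.951], 'force': [-0.558, 0.341, 0.8], 'opening': 0.057, 'gripper_force': 0.0, 'joint_pos': [11.333, 13.147, -19.786, -0.025, -57.342, -21.271]}
yaw0 -99.95 turn 0.001 shift [  3.6  -3.1 104.5] tilt 0.28
[315.3 256.7] [313.2 206.6]
wedge [(0.78, [312.0, 189.0], [0.5563, -0.0869])]
gate []
lever_knob [(0.18, [65.0, 102.0], [0.6592, -0.1758])]
lever_hinge []
```

View pics/w2.png

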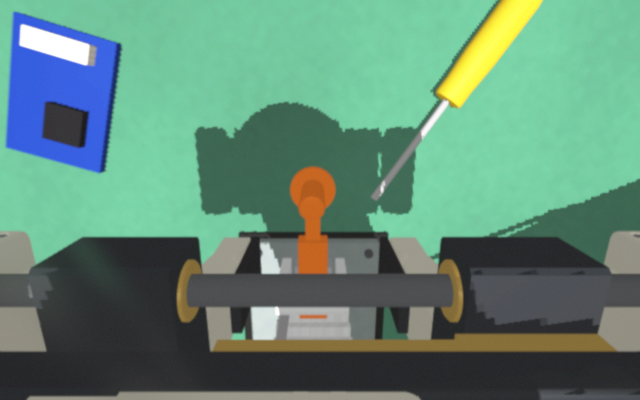

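The knob is centred between the fingers (column 313, top near row 205). The wedge lies straight along the image column. I'll descend and grip.

```bash
python3 -m crank '[0,0,0,2,-4,40,0.65, 0,0,0,0,0,40,0.65, 0,0,0,0,0,23,0.65, 0,0,0,0,0,0,0.65, 0,0,0,0,0,0,0]'
python3 -m crank '[0,0,0,0,0,0,0, 0,0,0,0,0,0,0, 0,0,0,0,0,0,0]'; python3 -c "
from h import *;st();go(.555,-.088,.051,-100)"
```

```text
clock: 5.95
tool_pos: [0.5579, -0.0876, 0.0551]
orientation: [-179.9, 0.0, -99.9]
force: [-0.4, -0.6, 0.6]
opening: 0.0516
gripper_force: 0.0
clock: 6.32
tool_pos: [0.5569, -0.0877, 0.0541]
orientation: [-180.0, 0.0, -100.0]
force: [-0.1, 0.2, -0.5]
opening: 0.0226
gripper_force: 0.0
{'clock': 6.325, 'tool_pos': [0.557, -0.088, 0.054], 'orientation': [-179.952, 0.017, -99.969], 'force': [-0.057, 0.184, -0.488], 'opening': 0.023, 'gripper_force': 0.0, 'joint_pos': [10.936, 20.034, -25.678, 0.001, -44.237, -20.906]}
yaw0 -99.97 turn 0.001 shift [0.6 1.8 3.1] tilt 0.05
```

```bash
python3 -m crank '[0,0,0,0,0,0,0, 0,0,0,0,0,0,0, 0,0,0,0,0,0,0]'; python3 -c "
from h import *;st();go(.555,-.088,.051,-100)"
```

```text
clock: 6.7
tool_pos: [0.5563, -0.0879, 0.0536]
orientation: [180.0, -0.0, -100.0]
force: [-3.1, 0.4, 4.2]
opening: 0.017
gripper_force: 30.0
{'clock': 6.7, 'tool_pos': [0.556, -0.088, 0.054], 'orientation': [179.965, -0.011, -99.973], 'force': [-3.109, 0.373, 4.209], 'opening': 0.017, 'gripper_force': 30.001, 'joint_pos': [10.935, 20.069, -25.707, -0.003, -44.26, -20.906]}
yaw0 -99.97 turn 0.0 shift [0.4 1.3 2.6] tilt 0.04
```

```bash
python3 -m crank '[0,0,0.105,0.6,8.4,0,0, 0,0,0.105,0.6,8.4,0,0, 0,0,0,0,0,0,0]'
python3 -m crank '[0,0,-0.105,0.3,-8.4,0,0, 0,0,-0.105,0.3,-8.4,0,0, 0,0,-0.105,0.3,-8.4,0,0, 0,0,-0.105,0.3,-8.4,0,0]';  python3 -c "
from h import *;st();go(.556,-.088,.054,-100)"
```

```text
clock: 7.08
tool_pos: [0.5412, -0.0844, 0.0538]
orientation: [-179.9, 0.1, -112.0]
force: [2.0, 4.7, -2.4]
opening: 0.0174
gripper_force: 30.0
clock: 7.58
tool_pos: [0.5725, -0.0927, 0.0532]
orientation: [180.0, 0.1, -87.7]
force: [-1.7, 8.5, 1.0]
opening: 0.0171
gripper_force: 30.0
{'clock': 7.575, 'tool_pos': [0.572, -0.093, 0.053], 'orientation': [179.971, 0.081, -87.664], 'force': [-1.748, 8.454, 0.955], 'opening': 0.017, 'gripper_force': 30.004, 'joint_pos': [10.053, 21.408, -23.509, -0.119, -45.1, -7.632]}
yaw0 -87.66 turn 0.215 shift [-1.8 17.  -0.8] tilt 0.09
```

```bash
python3 -m crank '[0,0,0.102,0.4,8.5,0,0, 0,0,0.102,0.4,8.5,0,0, 0,0,0.102,0.4,8.5,0,0, 0,0,0.102,0.4,8.5,0,0]' | grep -E "pos|force"
python3 -m crank '[0,0,-0.1,0.4,-8.5,0,0, 0,0,-0.1,0.4,-8.5,0,0, 0,0,-0.1,0.4,-8.5,0,0, 0,0,-0.1,0.4,-8.5,0,0]' | grep -E "pos|force"
python3 -m crank '[0,0,0.098,0.4,8.5,0,0, 0,0,0.098,0.4,8.5,0,0, 0,0,0.098,0.4,8.5,0,0, 0,0,0.098,0.4,8.5,0,0]' | grep -E "pos|force"
python3 - <<'E'
from h import *
st();go(.556,-.088,.054,-100)
def knob():
    o=np.array(get_obs()["tool_pos"])[:2]-[.5563,-.0879]; print("foot x,y from start",o@[.174,.985],o@[-.985,.174])
knob()
eyes.snapshot("scene"); 
for t,z in [("wedge",.034)]: 
    r=spotter.place_of("scene",t); print([(round(x["p"],2),ray("scene",x["location"],z)) for x in r])
E
```

```text
tool_pos: [0.5407, -0.0901, 0.0538]
force: [4.9, 8.1, -3.3]
gripper_force: 30.0
tool_pos: [0.5717, -0.099, 0.0532]
force: [-0.9, 10.9, 0.7]
gripper_force: 30.0
tool_pos: [0.5393, -0.0966, 0.0536]
force: [3.5, 9.6, -1.7]
gripper_force: 30.0
{'clock': 9.075, 'tool_pos': [0.539, -0.097, 0.054], 'orientation': [-179.853, 0.145, -110.883], 'force': [3.466, 9.567, -1.713], 'opening': 0.017, 'gripper_force': 29.998, 'joint_pos': [10.305, 18.749, -27.813, -0.07, -43.237, -31.137]}
yaw0 -110.88 turn -0.19 shift [-11.4 -15.   -0.4] tilt 0.21
foot x,y from start -0.011508943453735671 0.015273862342165297
[(0.75, array([ 0.5364, -0.1025,  0.034 ]))]
```

```bash
python3 -m crank '[0,0,-0.092,0.5,-8.5,0,0, 0,0,-0.092,0.5,-8.5,0,0, 0,0,-0.092,0.5,-8.5,0,0, 0,0,-0.092,0.5,-8.5,0,0]' | grep -E "pos|force"
python3 -m crank '[0,0,0.089,0.5,8.5,0,0, 0,0,0.089,0.5,8.5,0,0, 0,0,0.089,0.5,8.5,0,0, 0,0,0.089,0.5,8.5,0,0]' | grep -E "pos|force"
python3 -m crank '[0,0,-0.087,0.5,-8.5,0,0, 0,0,-0.087,0.5,-8.5,0,0, 0,0,-0.087,0.5,-8.5,0,0, 0,0,-0.087,0.5,-8.5,0,0]' | grep -E "pos|force"
python3 -m crank '[0,0,0.084,0.5,8.5,0,0, 0,0,0.084,0.5,8.5,0,0, 0,0,0.084,0.5,8.5,0,0, 0,0,0.084,0.5,8.5,0,0]' | grep -E "pos|force"
python3 - <<'E'
from h import *
st()
o=np.array(get_obs()["tool_pos"])[:2]-[.5563,-.0879]; print("foot x,y from start",o@[.174,.985],o@[-.985,.174])
eyes.snapshot("scene"); 
for t,z in [("wedge",.034),("gate",.034),("foot",0)]: 
    r=spotter.place_of("scene",t); print([(round(x["p"],2),ray("scene",x["location"],z)) for x in r])
E
```

```text
tool_pos: [0.5705, -0.1058, 0.0531]
force: [-1.6, 11.1, 0.5]
gripper_force: 30.0
tool_pos: [0.538, -0.1036, 0.0536]
force: [4.0, 9.9, -2.6]
gripper_force: 30.0
tool_pos: [0.5694, -0.1129, 0.0531]
force: [0.6, 11.2, -0.1]
gripper_force: 30.0
tool_pos: [0.5365, -0.1106, 0.0536]
force: [2.6, 9.5, -2.8]
gripper_force: 30.0
{'clock': 11.175, 'tool_pos': [0.537, -0.111, 0.054], 'orientation': [-179.87, 0.137, -109.495], 'force': [2.644, 9.473, -2.768], 'opening': 0.018, 'gripper_force': 29.998, 'joint_pos': [8.799, 18.767, -27.793, -0.085, -43.261, -28.232]}
foot x,y from start -0.025838926678282012 0.015515290753640956
[(0.71, array([ 0.5308, -0.1196,  0.034 ]))]
[(0.96, array([ 0.572 , -0.0117,  0.034 ])), (0.69, array([0.6022, 0.0877, 0.034 ]))]
[(0.82, array([0.5838, 0.0741, 0.    ]))]
```

```bash
python3 -m crank '[0,0,-0.082,0.6,-8.5,0,0, 0,0,-0.082,0.6,-8.5,0,0, 0,0,-0.082,0.6,-8.5,0,0, 0,0,-0.082,0.6,-8.5,0,0]' | grep -E "pos|force"
python3 -m crank '[0,0,0.079,0.6,8.5,0,0, 0,0,0.079,0.6,8.5,0,0, 0,0,0.079,0.6,8.5,0,0, 0,0,0.079,0.6,8.5,0,0]' | grep -E "pos|force"
python3 -m crank '[0,0,-0.076,0.6,-8.5,0,0, 0,0,-0.076,0.6,-8.5,0,0, 0,0,-0.076,0.6,-8.5,0,0, 0,0,-0.076,0.6,-8.5,0,0]' | grep -E "pos|force"
python3 -m crank '[0,0,0.074,0.6,8.5,0,0, 0,0,0.074,0.6,8.5,0,0, 0,0,0.074,0.6,8.5,0,0, 0,0,0.074,0.6,8.5,0,0]' | grep -E "pos|force"
python3 - <<'E'
from h import *
st()
o=np.array(get_obs()["tool_pos"])[:2]-[.5563,-.0879]; print("foot x,y from start",o@[.174,.985],o@[-.985,.174])
cv2.imwrite("pics/s2.png",cv2.resize(eyes.snapshot("scene")[150:260,220:360],(700,550)))
for t,z in [("wedge",.034),("gate",.034)]: 
    r=spotter.place_of("scene",t); print([(round(x["p"],2),ray("scene",x["location"],z)) for x in r])
E
```

```text
tool_pos: [0.5682, -0.1202, 0.053]
force: [0.7, 10.8, -2.3]
gripper_force: 30.0
tool_pos: [0.5349, -0.1182, 0.0534]
force: [3.0, 9.2, -2.4]
gripper_force: 30.0
tool_pos: [0.5667, -0.1278, 0.0529]
force: [0.8, 9.7, -2.1]
gripper_force: 30.0
tool_pos: [0.5322, -0.1271, 0.0533]
force: [-0.1, 1.0, 0.7]
gripper_force: 30.0
{'clock': 13.375, 'tool_pos': [0.532, -0.127, 0.053], 'orientation': [179.986, -0.011, -108.367], 'force': [-0.147, 1.007, 0.654], 'opening': 0.017, 'gripper_force': 29.999, 'joint_pos': [7.091, 18.814, -27.793, 0.006, -43.41, -25.462]}
foot x,y from start -0.04281979984135145 0.01695118841738105
[(0.82, array([ 0.5287, -0.1354,  0.034 ]))]
[(0.75, array([ 0.5756, -0.0183,  0.034 ]))]
```

```bash
python3 -m crank '[0,0,0,20,0,0,0, 0,0,0,20,0,0,0, 0,0,0,10,0,-30,0, 0,0,0,0,0,-50,0, 0,0,0,0,0,-50,0]' | grep -E "pos|force"
python3 -m crank '[0,0,0.187,0,0,-35,0, 0,0,0.187,0,0,0,0, 0,0,0.187,0,0,0,0, 0,0,0.187,0,0,0,0, 0,0,0.187,0,0,0,0]' | grep -E "pos|force"
python3 -m crank '[0,0,0.187,0,0,0,0, 0,0,0.028,0,0,0,0, 0,0,0,0,0,0,0]' | grep -E "pos|force"
python3 - <<'E'
from h import *
st(); go(.381,.314,.22,-174.1)
im=eyes.snapshot("wrist"); cv2.imwrite("pics/w3.png",im)
E
```

```text
tool_pos: [0.5156, -0.176, 0.1846]
force: [0.9, 0.1, -2.3]
gripper_force: 30.0
tool_pos: [0.5158, -0.1758, 0.2183]
force: [0.7, 0.7, -1.5]
gripper_force: 30.0
tool_pos: [0.5162, -0.1751, 0.2184]
force: [0.8, -0.2, -1.3]
gripper_force: 30.0
{'clock': 15.15, 'tool_pos': [0.516, -0.175, 0.218], 'orientation': [179.998, -0.019, -174.057], 'force': [0.844, -0.208, -1.262], 'opening': 0.017, 'gripper_force': 30.0, 'joint_pos': [1.859, 8.678, -16.476, -0.001, -64.866, -85.916]}
yaw0 -174.06 turn 0.001 shift [ 84.2 500.4  -1.6] tilt 0.02
```

View pics/w3.png

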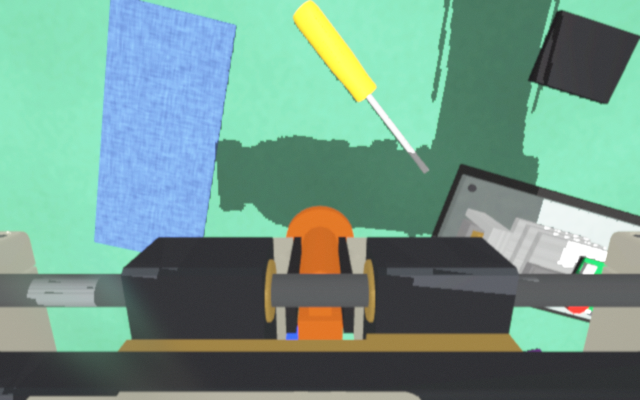

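The wedge hangs straight in the grip along column 320. On to the tray.

```bash
python3 -m crank '[0,0,0,9.4,55.6,0,0, 0,0,0,9.4,55.6,0,0, 0,0,0,9.4,55.6,0,0, 0,0,0,9.4,55.6,0,0, 0,0,0,9.4,55.6,0,0]' | grep -E "pos|force"
python3 -m crank '[0,0,0,9.4,55.6,0,0, 0,0,0,9.4,55.6,0,0, 0,0,0,9.4,55.6,0,0, 0,0,0,9.4,55.6,0,0, 0,0,0,0,0,0,0]' | grep -E "pos|force"
python3 - <<'E'
from h import *
st(); 
m=eyes.camera_model("wrist");im=eyes.snapshot("wrist"); cv2.imwrite("pics/w4.png",im)
for cam in ("wrist","top"):
  if cam=="top": eyes.snapshot("top"); m=None
  for x in spotter.place_of(cam,"wedge_tray"): print(x["p"],ray(cam,x["location"],0,m))
  for x in spotter.place_of(cam,"wedge"): print("wedge", x["p"],ray(cam,x["location"],.2,m))
go(.381,.314,.025,-174.1)
E
```

```text
tool_pos: [0.4412, 0.0989, 0.2189]
force: [0.4, -0.4, -1.1]
gripper_force: 30.0
tool_pos: [0.3812, 0.318, 0.2184]
force: [0.0, -0.1, -1.0]
gripper_force: 30.0
{'clock': 16.45, 'tool_pos': [0.381, 0.318, 0.218], 'orientation': [179.994, 0.006, -173.846], 'force': [0.004, -0.127, -1.037], 'opening': 0.017, 'gripper_force': 30.0, 'joint_pos': [62.564, 3.889, -22.029, 0.002, -64.074, -146.411]}
0.92 [0.4288 0.3216 0.    ]
0.25 [0.5853 0.3405 0.    ]
wedge 0.89 [0.3767 0.3176 0.2   ]
0.88 [0.4416 0.3221 0.    ]
0.72 [ 0.5827 -0.005   0.    ]
yaw0 -174.26 turn -0.003 shift [  1.3   0.3 193.7] tilt 0.01
```

```bash
python3 -m crank '[0,0,0,1,0,60,0, 0,0,0,0,0,60,0, 0,0,0,0,0,40,0, 0,0,0,0,0,18,0, 0,0,0,0,0,10,0]' | grep -E "pos|force"
python3 -m crank '[0,0,0,0,0,4,0, 0,0,0,0,0,0,0]' | grep -E "pos|force"
python3 - <<'E'
from h import *
st(); im=eyes.snapshot("scene"); cv2.imwrite("pics/s3.png",cv2.resize(im[150:310,340:540],(700,560)))
E
```

```text
tool_pos: [0.3813, 0.3137, 0.0297]
force: [0.6, 0.3, -0.6]
gripper_force: 30.0
tool_pos: [0.3814, 0.3149, 0.0271]
force: [0.5, -0.0, -0.6]
gripper_force: 30.0
{'clock': 17.625, 'tool_pos': [0.381, 0.315, 0.027], 'orientation': [179.955, 0.035, -174.237], 'force': [0.469, -0.008, -0.607], 'opening': 0.017, 'gripper_force': 30.0, 'joint_pos': [62.37, 16.924, -35.863, 0.008, -37.157, -146.613]}
```

View pics/s3.png

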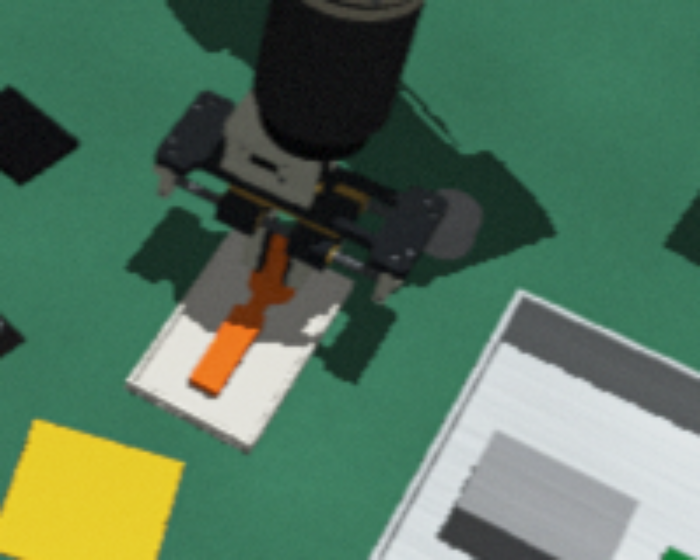

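The wedge sits inside the tray outline. I'll lower the last few mm, release and rise.

```bash
python3 -m crank '[0,0,0,0,0,3,0, 0,0,0,0,0,1.5,0, 0,0,0,0,0,0,0]' | grep -E "pos|force"
python3 -m crank '[0,0,0,0,0,0,0.45, 0,0,0,0,0,0,0.45, 0,0,0,0,0,-20,0.45, 0,0,0,0,0,-60,0.45, 0,0,0,0,0,-60,0.45]' | grep -E "pos|force|open"
python3 -m crank '[0,0,0,0,0,-60,0.45,0,0,0,0,0,0,0.45]' | grep -E "pos|force|open"
python3 - <<'E'
from h import *
st(); go(.5757,.034,.22,-100)
m=eyes.camera_model("wrist");im=eyes.snapshot("wrist"); cv2.imwrite("pics/w5.png",im)
for c in ("wrist","scene"):
  if c=="scene": eyes.snapshot("scene"); m=None
  for t,z in [("wedge_tray",0),("wedge",.004),("wedge_nose",.01),("lever_knob",.135),("lever_hinge",.09)]: 
    print(c,t,[(round(x["p"],2),ray(c,x["location"],z,m).tolist()) for x in spotter.place_of(c,t)])
E
```

```text
tool_pos: [0.3815, 0.3155, 0.024]
force: [-4.5, -3.8, 19.9]
gripper_force: 30.0
tool_pos: [0.3808, 0.3143, 0.1633]
force: [0.8, 1.7, 0.0]
opening: 0.0397
gripper_force: 0.0
tool_pos: [0.3827, 0.317, 0.2272]
force: [0.0, 0.1, -0.6]
opening: 0.0391
gripper_force: 0.0
{'clock': 18.925, 'tool_pos': [0.383, 0.317, 0.227], 'orientation': [179.588, 0.355, -174.19], 'force': [0.003, 0.089, -0.615], 'opening': 0.039, 'gripper_force': 0.0, 'joint_pos': [62.396, 3.209, -21.591, 0.077, -64.66, -146.618]}
yaw0 -174.19 turn -1.295 shift [ 245.1 -239.2    7.2] tilt 0.54
wrist wedge_tray [(0.58, [0.4314, 0.3233, 0.0])]
wrist wedge [(0.67, [0.3782, 0.3164, 0.004])]
wrist wedge_nose [(0.66, [0.491, 0.3294, 0.01])]
wrist lever_knob [(0.49, [0.517, 0.132, 0.135])]
wrist lever_hinge []
scene wedge_tray [(0.87, [0.4357, 0.3135, 0.0]), (0.61, [0.7393, -0.0216, 0.0])]
scene wedge [(0.82, [0.3871, 0.3038, 0.004])]
scene wedge_nose [(0.86, [0.5004, 0.3219, 0.01]), (0.59, [0.7449, -0.1905, 0.01])]
scene lever_knob [(0.58, [0.5848, 0.0289, 0.135])]
scene lever_hinge [(0.8, [0.5928, 0.1479, 0.09])]
```

The wedge is in the tray and detected near (0.38,0.316), with its nose at (0.491,0.329). Next I'll go above the lever knob to cage it loosely.

```bash
python3 -m crank '[0,0,-0.187,0,0,0,0.45, 0,0,-0.187,0,0,0,0.45, 0,0,-0.187,0,0,0,0.45, 0,0,-0.187,0,0,0,0.45, 0,0,-0.187,0,0,0,0.45]' | grep -E "pos"
python3 -m crank '[0,0,-0.187,0,0,0,0.45, 0,0,-0.173,0,0,0,0.45, 0,0,0,41.5,-40.2,0,0.45, 0,0,0,41.5,-40.2,0,0.45, 0,0,0,41.5,-40.2,0,0.45]' | grep -E "pos"
python3 -m crank '[0,0,0,41.5,-40.2,0,0.45, 0,0,0,41.5,-40.2,0,0.45, 0,0,0,41.5,-40.2,0,0.45, 0,0,0,0,0,10,0.45, 0,0,0,0,0,0,0.45]' | grep -E "pos"
python3 - <<'E'
from h import *
st(); go(.577,.03,.106,-100)
m=eyes.camera_model("wrist");im=eyes.snapshot("wrist"); cv2.imwrite("pics/w6.png",im)
print(proj("wrist",[.577,.03,.135],m))
for t,z in [("lever_knob",.135)]: 
    print(t,[(round(x["p"],2),x["location"],ray("wrist",x["location"],z,m).tolist()) for x in spotter.place_of("wrist",t)])
E
```

```text
tool_pos: [0.381, 0.3147, 0.222]
tool_pos: [0.4789, 0.17, 0.2222]
tool_pos: [0.5744, 0.0271, 0.2107]
{'clock': 21.4, 'tool_pos': [0.574, 0.027, 0.211], 'orientation': [179.863, -0.054, -100.106], 'force': [-0.728, 0.141, -0.656], 'opening': 0.039, 'gripper_force': 0.0, 'joint_pos': [22.169, 11.919, -13.443, -0.031, -64.783, -32.262]}
yaw0 -100.11 turn -0.002 shift [ -3.3  -2.1 104.7] tilt 0.15
[315.3 211.5]
lever_knob [(0.74, [317.8, 219.1], [0.5763, 0.0358, 0.135])]
```

View pics/w6.png

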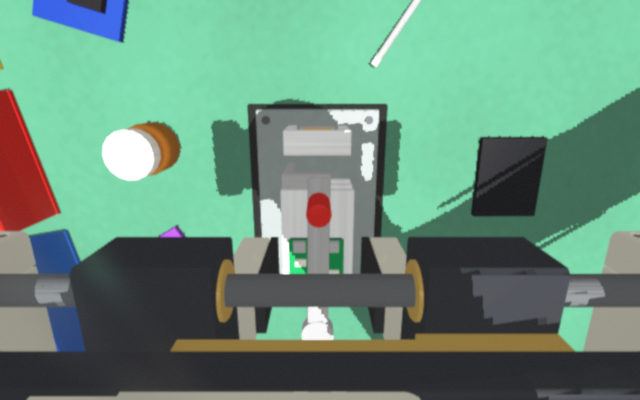

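The red knob is at (319,208), midway between the fingers; the board under the lever is at (316,256). The black plate at (510,176) is the look-alike. I'll cage the knob and swing.

```bash
python3 -m crank '[0,0,0,-5,-0.5,0,0.45, 0,0,0,0,0,50,0.45, 0,0,0,0,0,40,0.45, 0,0,0,0,0,13,0.45, 0,0,0,0,0,0,0.24]' | grep -E "pos|force"
python3 -m crank '[0,0,0,0,0,0,0.24, 0,0,0,0,0,0,0.24]' | grep -E "pos|force|open"
python3 -m crank '[0,0,0.15,-1.4,18.2,0,0.24, 0,0,0.15,-1.4,18.2,0,0.24, 0,0,0.15,-1.4,18.2,0,0.24, 0,0,0.15,-1.4,18.2,0,0.24]' | grep -E "pos|force|ori"
python3 - <<'E'
from h import *
p=np.array(get_obs()["tool_pos"]); m=eyes.camera_model("wrist");im=eyes.snapshot("wrist"); cv2.imwrite("pics/w7.png",im)
print("r",np.hypot(p[0]-.598,p[1]-.150))
for c in ("wrist","scene"):
  if c=="scene": eyes.snapshot("scene"); m=None
  for t,z in [("lever_knob",.135)]: print(c,t,[(round(x["p"],2),ray(c,x["location"],z,m).tolist()) for x in spotter.place_of(c,t)])
E
```

```text
tool_pos: [0.5767, 0.033, 0.1093]
force: [0.4, 0.3, 0.3]
gripper_force: 0.0
tool_pos: [0.5774, 0.0327, 0.1106]
force: [0.5, -0.3, -0.9]
opening: 0.0217
gripper_force: 0.0
tool_pos: [0.5128, 0.0656, 0.1102]
orientation: [-179.9, 0.1, -134.7]
force: [1.4, 0.1, -0.1]
gripper_force: 0.6
r 0.11986306602579046
wrist lever_knob [(0.94, [0.515, 0.067, 0.135])]
scene lever_knob [(0.88, [0.5059, 0.062, 0.135])]
```

```bash
python3 -m crank '[0,0,0.15,-1.4,18.2,0,0.24, 0,0,0.15,-1.4,18.2,0,0.24, 0,0,0.15,-1.4,18.2,0,0.24, 0,0,0.15,-1.4,18.2,0,0.24, 0,0,0.15,-1.4,18.2,0,0.24]' | grep -E "pos|force|ori"
python3 -m crank '[0,0,0.15,-1.4,18.2,0,0.24, 0,0,0.15,-1.4,18.2,0,0.24, 0,0,0,0,0,0,0.24, 0,0,0,0,0,0,0.24]' | grep -E "pos|force|ori"
python3 -m crank '[0,0,0,0,0,0,0.5, 0,0,0,0,0,0,0.5, 0,0,0,0,0,-50,0.5, 0,0,0,0,0,-60,0.5]' | grep -E "pos|force|ori"
python3 - <<'E'
from h import *
st(); eyes.snapshot("top")
for t,z in [("lever_knob",.135),("lever_hinge",.09),("board4",.064),("board3",.064),("spacer3",.056),("gate",.034)]: print(t,[(round(x["p"],2),ray("top",x["location"],z).tolist()) for x in spotter.place_of("top",t)[:3]])
go(.586,.0746,.26,-100)
E
```

```text
tool_pos: [0.4766, 0.1469, 0.1094]
orientation: [-180.0, 0.0, -177.5]
force: [1.4, -0.0, -0.3]
gripper_force: 0.6
tool_pos: [0.4802, 0.1827, 0.109]
orientation: [-180.0, -0.0, 165.6]
force: [-0.0, -0.5, -1.2]
gripper_force: 0.0
tool_pos: [0.4794, 0.1823, 0.2195]
orientation: [-179.9, -0.1, 165.5]
force: [1.4, 0.6, 0.1]
gripper_force: 0.0
{'clock': 24.7, 'tool_pos': [0.479, 0.182, 0.219], 'orientation': [-179.857, -0.097, 165.468], 'force': [1.355, 0.581, 0.059], 'opening': 0.043, 'gripper_force': 0.0, 'joint_pos': [42.776, 5.592, -19.964, -0.005, -64.617, -147.306]}
lever_knob [(0.44, [0.5986, 0.1512, 0.135])]
lever_hinge [(0.71, [0.434, 0.312, 0.09]), (0.46, [0.5977, 0.1547, 0.09])]
board4 [(0.55, [0.5879, 0.0889, 0.064])]
board3 [(0.55, [0.5879, 0.0889, 0.064])]
spacer3 [(0.81, [0.5866, 0.0702, 0.056]), (0.77, [0.7557, 0.1219, 0.056]), (0.74, [0.3816, 0.0748, 0.056])]
gate [(0.72, [0.5724, -0.0106, 0.034])]
yaw0 165.43 turn -1.65 shift [  87.8 -123.7  -42.1] tilt 0.12
```

```bash
python3 -m crank '[0,0,-0.187,0,0,0,0.7, 0,0,-0.187,0,0,0,0.7, 0,0,-0.187,0,0,0,0.7, 0,0,-0.187,0,0,0,0.7, 0,0,-0.187,0,0,0,0.7]' | grep -E "pos"
python3 -m crank '[0,0,-0.187,0,0,0,0.7, 0,0,-0.187,0,0,0,0.7, 0,0,-0.187,0,0,0,0.7, 0,0,-0.154,0,0,0,0.7]' | grep -E "pos"
python3 -m crank '[0,0,0,9,-41,0,0.7, 0,0,0,9,-41,0,0.7, 0,0,0,9,-41,0,0.7, 0,0,0,0,0,0,0.7,0,0,0,0,0,0,0.7]' | grep -E "pos"
cat >> h.py <<'E'
fx=np.array([.174,.985]); fy=np.array([-.985,.174])
def rect(cam,t,z,m=None,n=2):
    for r in spotter.outline_of(cam,t)[:n]:
        cs,_=cv2.findContours(r["region"].astype(np.uint8),0,2); c=max(cs,key=cv2.contourArea)[:,0]
        w=np.array([ray(cam,p,z,m)[:2] for p in c],np.float32); (q,s,a)=cv2.minAreaRect(w)
        print(t,round(r["p"],2),"c",np.round(q,4),"size",np.round(s,3),"ang",round(a,1))
E
python3 - <<'E'
from h import *
st(); m=eyes.camera_model("wrist");im=eyes.snapshot("wrist"); cv2.imwrite("pics/w8.png",im)
for t,z in [("board4",.064),("spacer3",.056),("lever_knob",.135),("lever_hinge",.09)]: print(t,[(round(x["p"],2),x["location"],ray("wrist",x["location"],z,m).tolist()) for x in spotter.place_of("wrist",t)[:3]])
rect("wrist","board4",.07,m); rect("wrist","spacer3",.064,m)
E
```

```text
tool_pos: [0.4796, 0.1827, 0.2176]
tool_pos: [0.4796, 0.1827, 0.2176]
tool_pos: [0.5958, 0.1347, 0.2174]
{'clock': 26.8, 'tool_pos': [0.596, 0.135, 0.217], 'orientation': [179.859, -0.096, -100.063], 'force': [-0.006, 0.655, -0.259], 'opening': 0.061, 'gripper_force': 0.0, 'joint_pos': [31.028, 15.006, -8.426, -0.022, -66.737, -41.082]}
board4 [(0.94, [316.8, 135.2], [0.59, 0.0943, 0.064])]
spacer3 [(0.97, [157.8, 173.3], [0.7397, 0.1036, 0.056]), (0.86, [520.2, 69.9], [0.4105, 0.0714, 0.056]), (0.73, [320.5, 111.3], [0.5833, 0.0753, 0.056])]
lever_knob [(0.83, [489.1, 242.8], [0.4781, 0.1857, 0.135])]
lever_hinge [(0.64, [322.7, 213.4], [0.596, 0.157, 0.09])]
board4 0.86 c [0.5887 0.0949] size [0.039 0.051] ang 79.9
board4 0.3 c [ 0.719  -0.0129] size [0.042 0.065] ang 80.0
spacer3 0.76 c [0.7368 0.1   ] size [0.074 0.056] ang 20.8
spacer3 0.71 c [0.5842 0.0749] size [0.084 0.067] ang 80.0
```

View pics/w8.png

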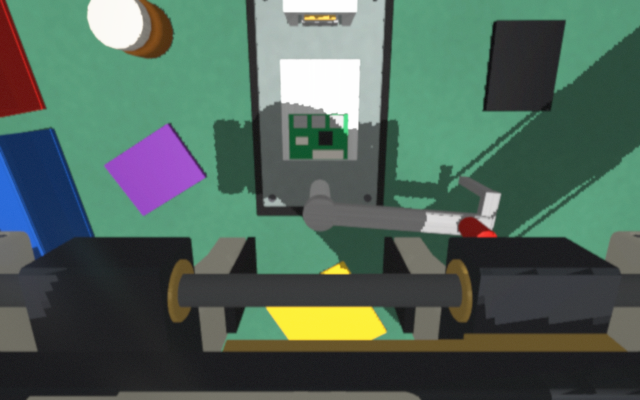

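With the lever open, the stack top is clear: a single board (hence board4) at (318,136) on spacer3 at (320,110). There is no board on the gate side. The purple plate (156,170) and black plate (525,65) are look-alikes, away from the stack. I'll grip the board and take it to the mat, keeping the tool's yaw.

```bash
python3 -m crank '[0,0,0,41,0,0,0.72, 0,0,0,0,0,60,0.72, 0,0,0,0,0,50,0.72, 0,0,0,0,0,30,0.72, 0,0,0,0,0,10,0.72]' | grep -E "pos"
python3 -m crank '[0,0,0,0,0,0,0.72, 0,0,0,0,0,0,0, 0,0,0,0,0,0,0, 0,0,0,0,0,0,0, 0,0,0,0,0,0,0]' | grep -E "pos|force|open"
python3 -c "
from h import *;st();go(.512,-.3425,.16,-100)
for k in(-.085,.085): print(np.array([.512,-.3425])+k*np.array([.99,-.139]))"
```

```text
tool_pos: [0.5883, 0.0945, 0.0674]
tool_pos: [0.5902, 0.0952, 0.0704]
force: [-0.5, 0.7, 7.1]
opening: 0.0492
gripper_force: 30.0
{'clock': 28.4, 'tool_pos': [0.59, 0.095, 0.07], 'orientation': [-179.886, 0.071, -100.002], 'force': [-0.469, 0.672, 7.056], 'opening': 0.049, 'gripper_force': 30.005, 'joint_pos': [27.888, 21.515, -20.458, 0.018, -47.893, -37.902]}
yaw0 -100.0 turn -0.0 shift [444.7   1.  -89.6] tilt 0.13
[ 0.42785  -0.330685]
[ 0.59615  -0.354315]
```

```bash
python3 -m crank '[0,0,0,0,0,-50,0, 0,0,0,0,0,-50,0, 0,0,0,55.2,-10.5,0,0, 0,0,0,55.2,-10.5,0,0, 0,0,0,55.2,-10.5,0,0]' | grep -E "pos|force"
python3 -m crank '[0,0,0,55.2,-10.5,0,0, 0,0,0,55.2,-10.5,0,0, 0,0,0,55.2,-10.5,0,0, 0,0,0,55.2,-10.5,0,0, 0,0,0,55.2,-10.5,0,0]' | grep -E "pos|force"
python3 -m crank '[0,0,0,0,0,0,0, 0,0,0,0,0,0,0]' | grep -E "pos|force"
python3 - <<'E'
from h import *
st(); go(.596,-.354,.01,-100)
m=eyes.camera_model("wrist");im=eyes.snapshot("wrist"); cv2.imwrite("pics/w9.png",im)
rect("wrist","board_mat",.003,m); print([(x["p"],ray("wrist",x["location"],0,m)) for x in spotter.place_of("wrist","board_mat")])
print([(x["p"],ray("wrist",x["location"],.16,m)) for x in spotter.place_of("wrist","board4")])
E
```

```text
tool_pos: [0.5914, -0.0752, 0.1696]
force: [-0.3, -0.3, -0.9]
gripper_force: 30.0
tool_pos: [0.595, -0.3565, 0.1692]
force: [0.9, 0.7, 0.3]
gripper_force: 30.0
tool_pos: [0.5948, -0.3549, 0.1687]
force: [0.6, 0.0, 0.4]
gripper_force: 30.0
{'clock': 29.9, 'tool_pos': [0.595, -0.355, 0.169], 'orientation': [179.964, 0.019, -100.094], 'force': [0.608, 0.047, 0.392], 'opening': 0.049, 'gripper_force': 30.0, 'joint_pos': [-14.76, 24.315, -1.276, -0.018, -64.447, 4.674]}
yaw0 -100.09 turn -0.002 shift [ -1.1  -1.1 158.7] tilt 0.04
board_mat 0.65 c [ 0.5062 -0.3445] size [0.121 0.261] ang 82.7
[(0.56, array([ 0.5068, -0.3431,  0.    ]))]
[(0.97, array([ 0.5948, -0.3554,  0.16  ]))]
```

View pics/w9.png

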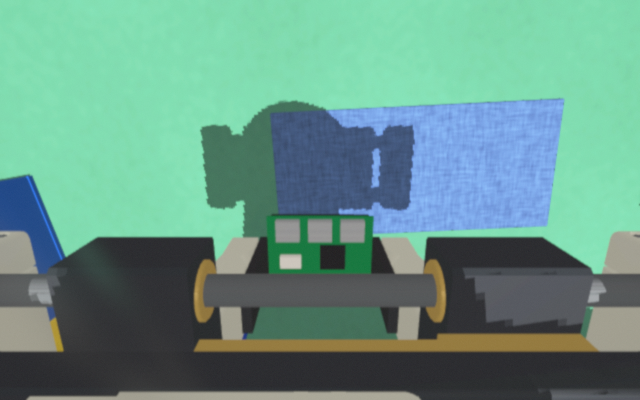

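The mat spans (272,110)–(562,100) at the top and (280,238)–(548,225) at the bottom, centred at (0.507,−0.344). The board is held level, green side up. Lowering.

```bash
python3 -m crank '[0,0,0,0,4,60,0, 0,0,0,0,0,55,0, 0,0,0,0,0,30,0, 0,0,0,0,0,9,0, 0,0,0,0,0,0,0]' | grep -E "pos|force"
python3 -m crank '[0,0,0,0,0,2,0, 0,0,0,0,0,0,0]' | grep -E "pos|force"
python3 -m crank '[0,0,0,0,0,2,0, 0,0,0,0,0,0,0]' | grep -E "pos|force"
```

```text
tool_pos: [0.5919, -0.3536, 0.0156]
force: [-0.2, 0.5, -0.6]
gripper_force: 30.0
tool_pos: [0.5921, -0.3542, 0.0145]
force: [0.1, -1.0, -0.3]
gripper_force: 30.0
tool_pos: [0.5913, -0.3541, 0.0113]
force: [-0.2, -0.2, -0.7]
gripper_force: 30.0
```

```bash
python3 -m crank '[0,0,0,0,0,2,0, 0,0,0,0,0,0.5,0]' | grep -E "pos|force"
python3 -m crank '[0,0,0,0,0,0,0.7, 0,0,0,0,0,0,0.7, 0,0,0,0,0,-20,0.7, 0,0,0,0,0,-60,0.7, 0,0,0,0,0,-60,1]' | grep -E "pos|force|open"
python3 - <<'E'
from h import *
m=eyes.camera_model("wrist");im=eyes.snapshot("wrist"); cv2.imwrite("pics/w10.png",im)
print([(x["p"],ray("wrist",x["location"],0.003,m)) for x in spotter.place_of("wrist","board4")])
go(.584,.075,.17,-100)
E
```

```text
tool_pos: [0.5915, -0.3542, 0.0095]
force: [-4.3, 2.6, 9.3]
gripper_force: 30.0
tool_pos: [0.5911, -0.3541, 0.1512]
force: [1.6, 0.3, 0.3]
opening: 0.0667
gripper_force: 0.0
[(0.68, array([ 0.5919, -0.3542,  0.003 ]))]
yaw0 -99.95 turn 0.001 shift [-422.6   86.1  -11.2] tilt 0.81
```

```bash
python3 -m crank '[0,0,0,-60.5,12.3,-10,1, 0,0,0,-60.5,12.3,0,1, 0,0,0,-60.5,12.3,0,1, 0,0,0,-60.5,12.3,0,1, 0,0,0,-60.5,12.3,0,1]' | grep -E "pos|force"
python3 -m crank '[0,0,0,-60,12.3,0,1, 0,0,0,-60,12.3,0,1, 0,0,0,0,0,0,1, 0,0,0,0,0,0,1]' | grep -E "pos|force|open"
python3 -c "
from h import *;st();go(.584,.075,.056,-100)"
```

```text
tool_pos: [0.5835, -0.0435, 0.16]
force: [1.6, 0.1, -0.4]
gripper_force: 0.0
tool_pos: [0.5801, 0.0772, 0.1593]
force: [-0.2, -0.1, -0.5]
opening: 0.0876
gripper_force: 0.0
{'clock': 33.325, 'tool_pos': [0.58, 0.077, 0.159], 'orientation': [-179.958, 0.019, -99.961], 'force': [-0.183, -0.059, -0.519], 'opening': 0.088, 'gripper_force': 0.0, 'joint_pos': [26.72, 15.151, -16.336, 0.011, -58.467, -36.687]}
yaw0 -99.96 turn 0.001 shift [  1.5  -4.2 103.3] tilt 0.05
```

```bash
python3 -m crank '[0,0,0,1.5,-4.2,0,1, 0,0,0,0,0,50,1, 0,0,0,0,0,35,1, 0,0,0,0,0,19,1, 0,0,0,0,0,0,1]' | grep -E "pos|force"
python3 -m crank '[0,0,0,0,0,0,0, 0,0,0,0,0,0,0, 0,0,0,0,0,0,0, 0,0,0,0,0,0,0]' | grep -E "pos|force|open"
python3 -c "
from h import *;st();go(.6234,.3171,.15,-100)"
```

```text
tool_pos: [0.5832, 0.0728, 0.0531]
force: [-0.2, 0.2, 0.9]
gripper_force: 0.0
tool_pos: [0.5845, 0.0749, 0.0555]
force: [-0.3, -0.8, 5.8]
opening: 0.0656
gripper_force: 30.0
{'clock': 34.45, 'tool_pos': [0.585, 0.075, 0.056], 'orientation': [-179.918, 0.033, -100.003], 'force': [-0.319, -0.789, 5.756], 'opening': 0.066, 'gripper_force': 30.001, 'joint_pos': [26.311, 21.904, -22.34, 0.031, -45.67, -36.336]}
yaw0 -100.0 turn -0.0 shift [-245.3    3.8  -94.5] tilt 0.09
```

```bash
python3 -m crank '[0,0,0,0,0,-50,0, 0,0,0,0,0,-50,0, 0,0,0,-61.3,1,0,0, 0,0,0,-61.3,1,0,0, 0,0,0,-61.3,1,0,0]' | grep -E "pos|force"
python3 -m crank '[0,0,0,-61.3,1,0,0, 0,0,0,0,0,0,0, 0,0,0,0,0,0,0]' | grep -E "pos|force"
python3 - <<'E'
from h import *
st(); 
m=eyes.camera_model("wrist");im=eyes.snapshot("wrist"); cv2.imwrite("pics/w11.png",im)
rect("wrist","spacer3",.15,m,1);rect("wrist","pile_base",.004,m,1);
eyes.snapshot("scene")
rect("scene","pile_base",.004,None,1); print([(x["p"],ray("wrist",x["location"],0,m)) for x in spotter.place_of("wrist","pile_base")])
go(.6234,.3171,.012,-100)
E
```

```text
tool_pos: [0.6129, 0.2582, 0.1548]
force: [0.5, -1.1, -0.8]
gripper_force: 30.0
tool_pos: [0.622, 0.317, 0.1537]
force: [-0.5, -0.7, 0.1]
gripper_force: 30.0
{'clock': 35.45, 'tool_pos': [0.622, 0.317, 0.154], 'orientation': [179.933, -0.061, -99.983], 'force': [-0.549, -0.745, 0.07], 'opening': 0.065, 'gripper_force': 30.0, 'joint_pos': [42.942, 25.465, -1.486, -0.019, -63.139, -52.917]}
spacer3 0.79 c [0.6186 0.3033] size [0.053 0.071] ang 80.0
pile_base 0.67 c [0.6259 0.2997] size [0.11  0.074] ang 19.9
pile_base 0.89 c [0.6221 0.3141] size [0.111 0.112] ang 20.6
[(0.63, array([0.6188, 0.318 , 0.    ]))]
yaw0 -100.09 turn -0.002 shift [ -1.2  -0.3 143. ] tilt 0.03
```

View pics/w11.png

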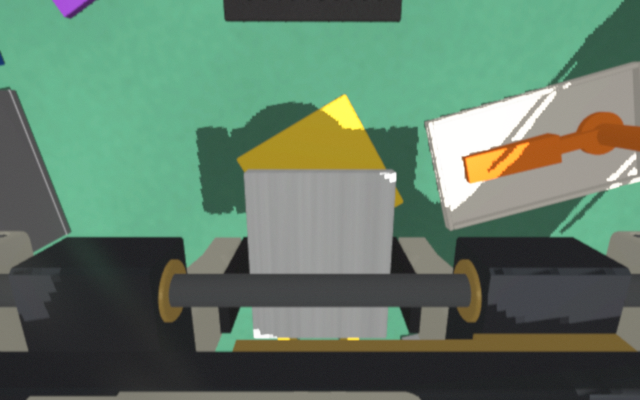

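The spacer is held flat over the yellow base, and the wedge lies in the tray with its knob at (600,130). Lowering.

```bash
python3 -m crank '[0,0,0,0,0,60,0, 0,0,0,0,0,50,0, 0,0,0,0,0,28,0, 0,0,0,0,0,5,0, 0,0,0,0,0,0,0]' | grep -E "pos|force"
python3 -m crank '[0,0,0,0,0,3,0, 0,0,0,0,0,0,0]' | grep -E "pos|force"
```

```text
tool_pos: [0.6234, 0.317, 0.0125]
force: [0.4, 0.1, -1.0]
gripper_force: 30.0
tool_pos: [0.6231, 0.3173, 0.0097]
force: [0.2, -0.0, -1.7]
gripper_force: 30.0
```

```bash
python3 -m crank '[0,0,0,0,0,3,0, 0,0,0,0,0,1,0, 0,0,0,0,0,0,0]' | grep -E "pos|force"
python3 -m crank '[0,0,0,0,0,0,1, 0,0,0,0,0,0,1, 0,0,0,0,0,-15,1, 0,0,0,0,0,-60,1, 0,0,0,0,0,-60,0.75]' | grep -E "pos|force|open"
python3 -m crank '[0,0,0,0,0,-15,0.75]' | grep pos
python3 - <<'E'
from h import *
m=eyes.camera_model("wrist");im=eyes.snapshot("wrist"); cv2.imwrite("pics/w12.png",im)
rect("wrist","spacer3",.012,m,2); go(.594,.134,.2,-100)
E
```

```text
tool_pos: [0.6227, 0.3169, 0.0045]
force: [-0.5, 0.2, -0.7]
gripper_force: 30.0
tool_pos: [0.6227, 0.3167, 0.1419]
force: [0.7, 1.0, 0.6]
opening: 0.0821
gripper_force: 0.0
tool_pos: [0.6249, 0.3183, 0.1615]
spacer3 0.84 c [0.781  0.1501] size [0.011 0.031] ang 79.8
spacer3 0.79 c [0.6222 0.3166] size [0.085 0.066] ang 80.0
yaw0 -100.02 turn -0.0 shift [186.1  -2.6 -41.6] tilt 0.32
```

```bash
python3 -m crank '[0,0,0,62,-1,-20,0.72, 0,0,0,62,-1,-20,0.72, 0,0,0,62,-1,0,0.72, 0,0,0,0,0,0,0.72, 0,0,0,0,0,0,0.72]' | grep pos
python3 - <<'E'
from h import *
m=eyes.camera_model("wrist");im=eyes.snapshot("wrist"); cv2.imwrite("pics/w13.png",im)
rect("wrist","board2",.05,m,2); rect("wrist","spacer2",.044,m,3); go(.5842,.0749,.05,-100)
E
```

```text
tool_pos: [0.5937, 0.1378, 0.192]
board2 0.92 c [0.5835 0.0753] size [0.037 0.05 ] ang 79.9
spacer2 0.85 c [0.5841 0.0751] size [0.084 0.066] ang 79.9
spacer2 0.72 c [0.7452 0.1022] size [0.077 0.059] ang 20.8
spacer2 0.58 c [0.6158 0.2806] size [0.037 0.06 ] ang 79.9
yaw0 -99.97 turn 0.001 shift [ 64.9  -1.5 142.1] tilt 0.07
```

```bash
python3 -m crank '[0,0,0,62,-1.5,0,0.72, 0,0,0,2.5,0,55,0.72, 0,0,0,0,0,50,0.72, 0,0,0,0,0,33,0.72, 0,0,0,0,0,5,0.72]' | grep -E "pos|force"
python3 -m crank '[0,0,0,0,0,0,0.72, 0,0,0,0,0,0,0, 0,0,0,0,0,0,0, 0,0,0,0,0,0,0, 0,0,0,0,0,0,0]' | grep -E "pos|force|open"
python3 -c "
from h import *;st();go(.507,-.344,.16,-100)"
```

```text
tool_pos: [0.5828, 0.0746, 0.0471]
force: [-0.3, -0.5, 0.9]
gripper_force: 0.0
tool_pos: [0.5851, 0.0749, 0.0513]
force: [-3.1, 2.3, 6.8]
opening: 0.0492
gripper_force: 30.0
{'clock': 39.875, 'tool_pos': [0.585, 0.075, 0.051], 'orientation': [-179.888, 0.071, -100.009], 'force': [-3.07, 2.349, 6.836], 'opening': 0.049, 'gripper_force': 30.004, 'joint_pos': [26.276, 22.235, -22.512, 0.014, -45.121, -36.294]}
yaw0 -100.01 turn -0.0 shift [ 426.1    4.2 -108.7] tilt 0.13
```

```bash
python3 -m crank '[0,0,0,0,0,-55,0, 0,0,0,0,0,-55,0, 0,0,0,60.9,0.6,0,0, 0,0,0,60.9,0.6,0,0, 0,0,0,60.9,0.6,0,0]' | grep -E "pos|force"
python3 -m crank '[0,0,0,60.9,0.6,0,0, 0,0,0,60.9,0.6,0,0, 0,0,0,60.9,0.6,0,0, 0,0,0,60.9,0.6,0,0, 0,0,0,0,0,0,0]' | grep -E "pos|force"
python3 -m crank '[0,0,0,0,0,50,0, 0,0,0,0,0,50,0, 0,0,0,0,0,35,0, 0,0,0,0,0,8,0, 0,0,0,0,0,0,0]' | grep -E "pos|force|open"
```

```text
tool_pos: [0.5501, -0.1066, 0.1605]
force: [1.4, 0.3, -0.6]
gripper_force: 30.0
tool_pos: [0.5043, -0.3483, 0.1596]
force: [0.3, 0.2, -1.7]
gripper_force: 30.0
tool_pos: [0.5064, -0.3445, 0.0175]
force: [0.9, -0.3, 0.2]
opening: 0.0492
gripper_force: 30.0
```

```bash
python3 -m crank '[0,0,0,0,0,4,0, 0,0,0,0,0,2.5,0, 0,0,0,0,0,1,0]' | grep -E "pos|force"
python3 -m crank '[0,0,0,0,0,0,0.7, 0,0,0,0,0,0,0.7, 0,0,0,0,0,-20,0.7, 0,0,0,0,0,-60,0.7, 0,0,0,0,0,-60,1]' | grep -E "pos|force|open"
python3 - <<'E'
from h import *
m=eyes.camera_model("wrist");im=eyes.snapshot("wrist"); cv2.imwrite("pics/w14.png",im)
print([(x["p"],ray("wrist",x["location"],0.003,m)) for x in spotter.place_of("wrist","board4")])
rect("wrist","board2",.012,m,3)
go(.596,.134,.19,-100)
E
```

```text
tool_pos: [0.5063, -0.3447, 0.0103]
force: [-2.9, 4.0, 11.5]
gripper_force: 30.0
tool_pos: [0.5055, -0.3446, 0.1506]
force: [1.6, -0.9, -0.4]
opening: 0.0669
gripper_force: 0.0
[(0.85, array([ 0.5907, -0.3559,  0.003 ]))]
board2 0.87 c [ 0.5057 -0.3449] size [0.037 0.05 ] ang 80.0
board2 0.77 c [ 0.59   -0.3544] size [0.038 0.051] ang 79.9
yaw0 -100.01 turn -0.0 shift [-487.5   -3.3  -36.2] tilt 0.44
```

```bash
python3 -m crank '[0,0,0,-61,-0.4,-15,1, 0,0,0,-61,-0.4,-15,1, 0,0,0,-61,-0.4,-6,1, 0,0,0,-61,-0.4,0,1, 0,0,0,-61,-0.4,0,1]' | grep -E "pos|force"
python3 -m crank '[0,0,0,-61,-0.4,0,1, 0,0,0,-61,-0.4,0,1, 0,0,0,-61,-0.4,0,1, 0,0,0,0,0,0,1, 0,0,0,0,0,0,1]' | grep -E "pos|force|open"
python3 - <<'E'
from h import *
m=eyes.camera_model("wrist");im=eyes.snapshot("wrist"); cv2.imwrite("pics/w15.png",im)
rect("wrist","spacer2",.044,m,3); rect("wrist","board1",.03,m,3); go(.5842,.0749,.036,-100)
E
```

```text
tool_pos: [0.5605, -0.0433, 0.1847]
force: [0.9, 0.3, -0.4]
gripper_force: 0.0
tool_pos: [0.5933, 0.1349, 0.1842]
force: [0.2, -0.4, -0.4]
opening: 0.0879
gripper_force: 0.0
spacer2 0.89 c [0.5843 0.0751] size [0.085 0.066] ang 79.9
spacer2 0.86 c [0.6141 0.2721] size [0.036 0.061] ang 80.0
spacer2 0.78 c [0.7451 0.1019] size [0.078 0.06 ] ang 20.7
yaw0 -100.1 turn -0.002 shift [ 59.5  -0.8 149.1] tilt 0.03
```

```bash
python3 -m crank '[0,0,0,59.5,-1,0,1, 0,0,0,0,0,60,1, 0,0,0,0,0,55,1, 0,0,0,0,0,28,1, 0,0,0,0,0,5,1]' | grep -E "pos|force"
python3 -m crank '[0,0,0,0,0,0,1, 0,0,0,0,0,0,0, 0,0,0,0,0,0,0, 0,0,0,0,0,0,0, 0,0,0,0,0,0,0]' | grep -E "pos|force|open"
python3 -c "
from h import *;st();go(.6222,.3166,.15,-100)"
```

```text
tool_pos: [0.5832, 0.0743, 0.0355]
force: [-1.1, -0.1, 0.9]
gripper_force: 0.0
tool_pos: [0.585, 0.0762, 0.0382]
force: [-2.0, 0.4, 7.3]
opening: 0.0657
gripper_force: 30.0
{'clock': 45.55, 'tool_pos': [0.585, 0.076, 0.038], 'orientation': [-179.939, 0.031, -100.003], 'force': [-1.988, 0.399, 7.288], 'opening': 0.066, 'gripper_force': 30.003, 'joint_pos': [26.407, 23.238, -23.109, 0.017, -43.586, -36.422]}
yaw0 -100.0 turn -0.0 shift [-243.2    5.1 -111.8] tilt 0.07
```

```bash
python3 -m crank '[0,0,0,0,0,-58,0, 0,0,0,0,0,-57,0, 0,0,0,-60.8,1.2,0,0, 0,0,0,-60.8,1.2,0,0, 0,0,0,-60.8,1.2,0,0]' | grep -E "pos|force"
python3 -m crank '[0,0,0,-60.8,1.2,0,0, 0,0,0,0,0,0,0, 0,0,0,0,0,50,0, 0,0,0,0,0,50,0, 0,0,0,0,0,25,0]' | grep -E "pos|force"
python3 -m crank '[0,0,0,0,0,5,0, 0,0,0,0,0,0,0]' | grep -E "pos|force|open"
```

```text
tool_pos: [0.6128, 0.2579, 0.1526]
force: [1.9, -0.0, -1.4]
gripper_force: 30.0
tool_pos: [0.6203, 0.3144, 0.0238]
force: [-0.2, 0.5, -0.6]
gripper_force: 30.0
tool_pos: [0.6226, 0.3162, 0.0229]
force: [0.6, -0.2, 0.4]
opening: 0.0652
gripper_force: 30.0
```

```bash
python3 -m crank '[0,0,0,0,0,4,0, 0,0,0,0,0,2,0, 0,0,0,0,0,1.5,0, 0,0,0,0,0,0,0]' | grep -E "pos|force"
python3 -m crank '[0,0,0,0,0,0.5,0, 0,0,0,0,0,0,0]' | grep -E "pos|force"
python3 -m crank '[0,0,0,0,0,0,1, 0,0,0,0,0,0,1, 0,0,0,0,0,-15,1, 0,0,0,0,0,-60,1, 0,0,0,0,0,-60,0.75]' | grep -E "pos|force|open"
python3 -m crank '[0,0,0,0,0,-20,0.75]' | grep pos
python3 - <<'E'
from h import *
m=eyes.camera_model("wrist");im=eyes.snapshot("wrist"); cv2.imwrite("pics/w16.png",im)
rect("wrist","spacer2",.02,m,2); go(.594,.134,.19,-100)
E
```

```text
tool_pos: [0.6222, 0.3163, 0.0149]
force: [-0.3, -0.2, 0.1]
gripper_force: 30.0
tool_pos: [0.6222, 0.3164, 0.0143]
force: [0.5, -1.0, -0.7]
gripper_force: 30.0
tool_pos: [0.6222, 0.3161, 0.1517]
force: [1.4, 1.0, 0.2]
opening: 0.082
gripper_force: 0.0
tool_pos: [0.6241, 0.3174, 0.176]
spacer2 0.97 c [0.6212 0.3148] size [0.085 0.067] ang 79.8
spacer2 0.95 c [0.7758 0.1509] size [0.016 0.038] ang 79.9
yaw0 -100.0 turn -0.0 shift [185.7  -2.5 -15.5] tilt 0.42
```

```bash
python3 -m crank '[0,0,0,62,-1,-10,0.72, 0,0,0,62,-1,0,0.72, 0,0,0,62,-1,0,0.72, 0,0,0,0,0,0,0.72, 0,0,0,0,0,0,0.72]' | grep pos
python3 - <<'E'
from h import *
m=eyes.camera_model("wrist");im=eyes.snapshot("wrist"); cv2.imwrite("pics/w17.png",im)
rect("wrist","board1",.03,m,2); rect("wrist","spacer1",.024,m,3); go(.5842,.0749,.03,-100)
E
```

```text
tool_pos: [0.5928, 0.1326, 0.1792]
board1 0.93 c [0.5831 0.0751] size [0.038 0.051] ang 79.9
board1 0.29 c [0.5242 0.1073] size [0.216 0.244] ang 79.9
spacer1 0.95 c [0.7556 0.1042] size [0.083 0.064] ang 20.8
spacer1 0.9 c [0.392  0.0698] size [0.081 0.067] ang 80.2
spacer1 0.71 c [0.6159 0.2836] size [0.034 0.065] ang 80.0
yaw0 -99.97 turn 0.001 shift [ 59.6  -1.7 148.9] tilt 0.02
```

```bash
python3 -m crank '[0,0,0,57.5,-1,0,0.72, 0,0,0,0,0,60,0.72, 0,0,0,0,0,55,0.72, 0,0,0,0,0,30,0.72, 0,0,0,0,0,5,0.72]' | grep -E "pos|force"
python3 -m crank '[0,0,0,0,0,0,0.72, 0,0,0,0,0,0,0, 0,0,0,0,0,0,0, 0,0,0,0,0,0,0, 0,0,0,0,0,0,0]' | grep -E "pos|force|open"
python3 -c "
from h import *;st();go(.421,-.333,.15,-100)"
```

```text
tool_pos: [0.5824, 0.0764, 0.0267]
force: [0.6, -0.2, 0.5]
gripper_force: 0.0
tool_pos: [0.5846, 0.0766, 0.0306]
force: [-1.7, 1.9, 6.6]
opening: 0.0492
gripper_force: 30.0
{'clock': 50.675, 'tool_pos': [0.585, 0.077, 0.031], 'orientation': [-179.886, 0.073, -100.006], 'force': [-1.661, 1.867, 6.585], 'opening': 0.049, 'gripper_force': 30.004, 'joint_pos': [26.457, 23.754, -23.565, 0.013, -42.546, -36.472]}
yaw0 -100.01 turn -0.0 shift [ 431.8   90.  -119.4] tilt 0.14
```

```bash
python3 -m crank '[0,0,0,0,0,-60,0, 0,0,0,0,0,-60,0, 0,0,0,54,11.2,0,0, 0,0,0,54,11.2,0,0, 0,0,0,54,11.2,0,0]' | grep -E "pos|force"
python3 -m crank '[0,0,0,54,11.2,0,0, 0,0,0,54,11.2,0,0, 0,0,0,54,11.2,0,0, 0,0,0,54,11.2,0,0, 0,0,0,54,11.2,0,0]' | grep -E "pos|force"
python3 -m crank '[0,0,0,0,0,0,0, 0,0,0,0,0,50,0, 0,0,0,0,0,45,0, 0,0,0,0,0,30,0, 0,0,0,0,0,0,0]' | grep -E "pos|force|open"
```

```text
tool_pos: [0.5216, -0.0788, 0.1498]
force: [2.6, -1.1, -0.8]
gripper_force: 30.0
tool_pos: [0.4194, -0.3352, 0.1498]
force: [1.8, -0.6, -0.8]
gripper_force: 30.0
tool_pos: [0.4189, -0.3326, 0.0225]
force: [-0.1, 0.5, 0.1]
opening: 0.0493
gripper_force: 30.0
```

```bash
python3 -m crank '[0,0,0,0,0,6,0, 0,0,0,0,0,4,0, 0,0,0,0,0,2.5,0, 0,0,0,0,0,0,0]' | grep -E "pos|force"
python3 -m crank '[0,0,0,0,0,0,0.7, 0,0,0,0,0,0,0.7, 0,0,0,0,0,-20,0.7, 0,0,0,0,0,-60,0.7, 0,0,0,0,0,-60,1]' | grep -E "pos|force|open"
python3 - <<'E'
from h import *
m=eyes.camera_model("wrist");im=eyes.snapshot("wrist"); cv2.imwrite("pics/w18.png",im)
rect("wrist","board1",.012,m,4); rect("wrist","board_mat",.003,m,1)
go(.596,.134,.19,-100)
E
```

```text
tool_pos: [0.4205, -0.3337, 0.012]
force: [-0.6, -0.7, 0.1]
gripper_force: 30.0
tool_pos: [0.4199, -0.3335, 0.1531]
force: [2.2, -1.1, -0.1]
opening: 0.0667
gripper_force: 0.0
board1 0.92 c [ 0.5052 -0.3447] size [0.038 0.05 ] ang 80.0
board1 0.75 c [ 0.4193 -0.3359] size [0.039 0.05 ] ang 79.8
board1 0.75 c [ 0.5891 -0.3546] size [0.037 0.052] ang 79.9
board_mat 0.67 c [ 0.5061 -0.3445] size [0.12 0.26] ang 82.6
yaw0 -100.01 turn -0.0 shift [-491.5  -89.5  -34.3] tilt 0.44
```

```bash
python3 -m crank '[0,0,0,-61,-11.2,-15,1, 0,0,0,-61,-11.2,-15,1, 0,0,0,-61,-11.2,-6,1, 0,0,0,-61,-11.2,0,1, 0,0,0,-61,-11.2,0,1]' | grep -E "pos|force"
python3 -m crank '[0,0,0,-61,-11.2,0,1, 0,0,0,-61,-11.2,0,1, 0,0,0,-61,-11.2,0,1, 0,0,0,0,0,0,1, 0,0,0,0,0,0,1]' | grep -E "pos|force|open"
python3 - <<'E'
from h import *
m=eyes.camera_model("wrist");im=eyes.snapshot("wrist"); cv2.imwrite("pics/w19.png",im)
rect("wrist","spacer1",.024,m,4); go(.5842,.0749,.018,-100)
E
```

```text
tool_pos: [0.5276, -0.0435, 0.1865]
force: [0.6, -0.6, 0.4]
gripper_force: 0.0
tool_pos: [0.5919, 0.1289, 0.1857]
force: [-0.7, -0.4, -0.3]
opening: 0.0875
gripper_force: 0.0
spacer1 0.95 c [0.6157 0.2829] size [0.035 0.065] ang 79.9
spacer1 0.7 c [0.756  0.1043] size [0.083 0.063] ang 20.6
spacer1 0.67 c [0.4933 0.3194] size [0.006 0.011] ang 79.8
spacer1 0.66 c [0.3917 0.0699] size [0.08  0.067] ang 80.9
yaw0 -100.07 turn -0.001 shift [ 53.6  -1.5 168.6] tilt 0.07
```

View pics/w19.png

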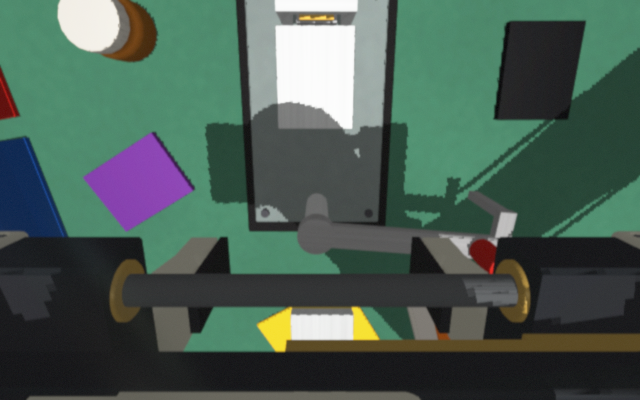

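spacer1 has been knocked toward the gate: the plate shows at (275–355, 25–128) with its near edge at row 128. I'll compute its pose from these edges.

Run:
```python
from h import *
im=cv2.imread("pics/w19.png"); m=eyes.camera_model("wrist")
for uv in [(278,128),(353,129),(275,26),(355,26)]: print(uv,ray("wrist",uv,.024,m))
a=ray("wrist",(278,128),.024,m)[:2];b=ray("wrist",(353,129),.024,m)[:2]
c=(a+b)/2-.042*fx; F=np.array([.5842,.0750]); d=b-a; print("c",c,"foot",(c-F)@fx,(c-F)@fy,"edge ang",np.degrees(np.arctan2(d[1],d[0]))); go(*c,.018,-100)
```

```text
(278, 128) [0.6195 0.0763 0.024 ]
(353, 129) [0.554  0.0889 0.024 ]
(275, 26) [ 0.6047 -0.0052  0.024 ]
(355, 26) [0.5398 0.0064 0.024 ]
c [0.579442 0.04123 ] foot -0.03409134199999998 -0.001189350000000069 edge ang 169.11122856371884
yaw0 -100.07 turn -0.001 shift [ 87.6  -2.6 168.6] tilt 0.07
```

Spacer1 is at foot x ≈ −34 mm, still aligned, and close to the gate. I'll grip it slightly hinge-side of its middle, draw it clear of the gate, then lift.

```bash
python3 -m crank '[0,0,0,41,-1.3,0,1, 0,0,0,40.6,-1.3,0,1, 0,0,0,0,0,60,1, 0,0,0,0,0,60,1, 0,0,0,0,0,35,1]' | grep -E "pos|force"
python3 -m crank '[0,0,0,0,0,10,1, 0,0,0,0,0,2,1, 0,0,0,0,0,0,1]' | grep -E "pos|force"
python3 -m crank '[0,0,0,0,0,0,0, 0,0,0,0,0,0,0, 0,0,0,0,0,0,0, 0,0,0,0,0,0,0]' | grep -E "pos|force|open"
```

```text
tool_pos: [0.5791, 0.046, 0.0298]
force: [-0.2, 0.3, 0.5]
gripper_force: 0.0
tool_pos: [0.5821, 0.0483, 0.0217]
force: [-0.1, 0.2, -0.1]
gripper_force: 0.0
tool_pos: [0.5813, 0.0483, 0.0206]
force: [-1.8, 0.4, 5.3]
opening: 0.0649
gripper_force: 30.0
```

```bash
python3 -m crank '[0,0,0,0,0,0,0.85, 0,0,0,0,0,3,0.85, 0,0,0,0,0,0,0.85, 0,0,0,0,0,0,0.85]' | grep -E "pos|force|open"
python3 -m crank '[0,0,0,0,0,0,0, 0,0,0,0,0,0,0, 0,0,0,0,0,0,0, 0,0,0,0,0,0,0]' | grep -E "pos|force|open"
python3 -m crank '[0,0,0,-3,0,0,0, 0,0,0,-3,0,0,0, 0,0,0,-3,0,0,0, 0,0,0,-3,0,0,0]' | grep -E "pos|force|open"
```

```text
tool_pos: [0.5809, 0.048, 0.0168]
force: [0.6, 0.1, 0.4]
opening: 0.0743
gripper_force: 0.0
tool_pos: [0.581, 0.0481, 0.0171]
force: [0.4, 0.4, -0.9]
opening: 0.0654
gripper_force: 30.0
tool_pos: [0.5831, 0.0602, 0.0171]
force: [0.2, -0.6, -0.4]
opening: 0.0658
gripper_force: 30.0
```

```bash
python3 -m crank '[0,0,0,0,0,-20,0, 0,0,0,0,0,-55,0, 0,0,0,0,0,-60,0]' | grep -E "pos|force|open"
python3 -c "
from h import *;go(.6225,.322,.15,-100)"
```

```text
tool_pos: [0.5825, 0.0598, 0.1529]
force: [1.2, 0.4, -1.2]
opening: 0.0653
gripper_force: 30.0
yaw0 -100.02 turn -0.0 shift [-265.1    6.1    2.9] tilt 0.12
```

```bash
python3 -m crank '[0,0,0,-53,1.2,0,0, 0,0,0,-53,1.2,0,0, 0,0,0,-53,1.2,0,0, 0,0,0,-53,1.2,0,0, 0,0,0,-53,1.2,0,0]' | grep -E "pos|force|open"
python3 -m crank '[0,0,0,0,0,0,0, 0,0,0,0,0,50,0, 0,0,0,0,0,40,0, 0,0,0,0,0,28,0, 0,0,0,0,0,0,0]' | grep -E "pos|force|open"
python3 - <<'E'
from h import *
m=eyes.camera_model("wrist");im=eyes.snapshot("wrist"); cv2.imwrite("pics/w20.png",im)
rect("wrist","spacer1",.04,m,2); st()
E
```

```text
tool_pos: [0.6233, 0.3238, 0.1521]
force: [0.2, 0.3, -1.0]
opening: 0.0654
gripper_force: 30.0
tool_pos: [0.6217, 0.3203, 0.0315]
force: [-0.0, 0.1, -1.2]
opening: 0.0654
gripper_force: 30.0
spacer1 0.77 c [0.6171 0.2991] size [0.056 0.066] ang 79.9
spacer1 0.6 c [0.613  0.2706] size [0.001 0.055] ang 79.8
{'clock': 59.9, 'tool_pos': [0.624, 0.322, 0.035], 'orientation': [-179.96, 0.011, -100.02], 'force': [0.259, -0.251, -0.188], 'opening': 0.066, 'gripper_force': 30.0, 'joint_pos': [43.164, 31.955, -7.767, 0.033, -50.245, -53.204]}
```

```bash
python3 -m crank '[0,0,0,-2,0,6,0, 0,0,0,0,0,4,0, 0,0,0,0,0,0,0]' | grep -E "pos|force|open"
python3 -m crank '[0,0,0,0,0,1.5,0, 0,0,0,0,0,0,0]' | grep -E "pos|force|open"
```

```text
tool_pos: [0.6236, 0.3239, 0.0242]
force: [0.5, -0.1, -1.2]
opening: 0.0653
gripper_force: 30.0
tool_pos: [0.6237, 0.3239, 0.0226]
force: [-0.9, -0.9, -0.0]
opening: 0.0657
gripper_force: 30.0
```

```bash
python3 -m crank '[0,0,0,0,0,1.5,0, 0,0,0,0,0,0,0]' | grep -E "pos|force"
python3 -m crank '[0,0,0,0,0,0,1, 0,0,0,0,0,0,1, 0,0,0,0,0,-15,1, 0,0,0,0,0,-60,1, 0,0,0,0,0,-60,0.5]' | grep -E "pos|force|open"
python3 -m crank '[0,0,0,0,0,-60,0.5]' | grep pos
python3 - <<'E'
from h import *
m=eyes.camera_model("wrist");im=eyes.snapshot("wrist"); cv2.imwrite("pics/w21.png",im)
rect("wrist","spacer1",.028,m,2); go(.4802,.1845,.22,165.6)
im=eyes.snapshot("scene"); cv2.imwrite("pics/s9.png",im)
print([(x["p"],ray("scene",x["location"],.135)) for x in spotter.place_of("scene","lever_knob")])
E
```

```text
tool_pos: [0.6237, 0.324, 0.0211]
force: [-0.2, -0.7, -0.3]
gripper_force: 30.0
tool_pos: [0.6236, 0.3237, 0.1585]
force: [0.7, 0.2, 0.0]
opening: 0.0823
gripper_force: 0.0
tool_pos: [0.6236, 0.3237, 0.2196]
spacer1 0.77 c [0.6218 0.3175] size [0.085 0.066] ang 79.9
spacer1 0.75 c [0.7691 0.1509] size [0.019 0.047] ang 79.9
yaw0 -99.97 turn 1.648 shift [ 107.2 -173.2    6.7] tilt 0.83
[(0.62, array([0.4777, 0.1763, 0.135 ]))]
```

View pics/s9.png

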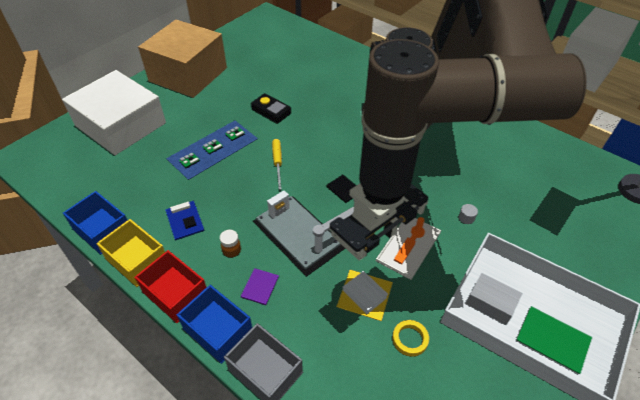

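All three boards are on the mat at (191,158), (213,146) and (235,133), the pile is on the yellow base (365,292), and the wedge is in the tray (405,243). Now back to the lever knob.

```bash
python3 -m crank '[0,0,0.187,0,0,0,0.45, 0,0,0.187,0,0,0,0.45, 0,0,0.187,0,0,0,0.45, 0,0,0.187,0,0,0,0.45, 0,0,0.187,0,0,0,0.45]' | grep -E "pos"
python3 -m crank '[0,0,0.187,0,0,0,0.45, 0,0,0.187,0,0,0,0.45, 0,0,0.187,0,0,0,0.45, 0,0,0.152,0,0,0,0.45]' | grep -E "pos"
python3 -m crank '[0,0,0,26.8,-43.3,0,0.45, 0,0,0,26.8,-43.3,0,0.45, 0,0,0,26.8,-43.3,0,0.45, 0,0,0,26.8,-43.3,0,0.45, 0,0,0,0,0,0,0.45]' | grep -E "pos"
python3 - <<'E'
from h import *
st(); m=eyes.camera_model("wrist");im=eyes.snapshot("wrist"); cv2.imwrite("pics/w22.png",im)
print([(x["p"],x["location"],ray("wrist",x["location"],.135,m)) for x in spotter.place_of("wrist","lever_knob")]); print(proj("wrist",[.4802,.1827,.135],m))
go(.4802,.1827,.109,165.6)
E
```

```text
tool_pos: [0.623, 0.3234, 0.2148]
tool_pos: [0.623, 0.3234, 0.2148]
tool_pos: [0.4739, 0.1804, 0.216]
{'clock': 63.475, 'tool_pos': [0.474, 0.18, 0.216], 'orientation': [-179.965, -0.065, 165.508], 'force': [0.376, 0.733, 0.543], 'opening': 0.04, 'gripper_force': 0.0, 'joint_pos': [43.036, 5.108, -20.983, -0.04, -63.974, -147.511]}
[(0.96, [329.4, 212.9], array([0.4805, 0.1861, 0.135 ]))]
[324.7 213.7]
yaw0 165.55 turn -0.001 shift [ -3.8   1.2 107.1] tilt 0.0
```

View pics/w22.png

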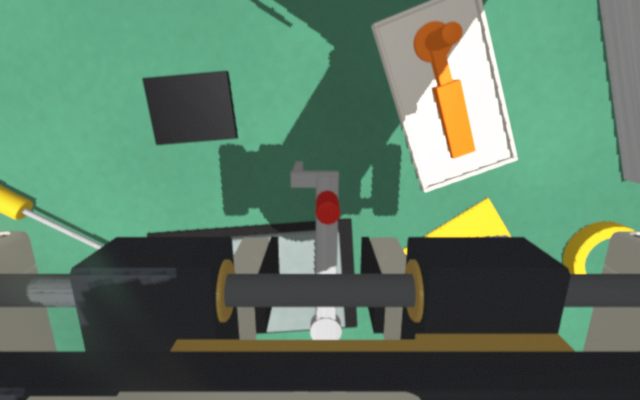

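The red knob is at (328,208), slightly right of centre. I'll cage it and swing it shut.

```bash
python3 -m crank '[0,0,0,-4,3.5,0,0.45, 0,0,0,0,0,50,0.45, 0,0,0,0,0,40,0.45, 0,0,0,0,0,15,0.45, 0,0,0,0,0,0,0.24]' | grep -E "pos|force"
python3 -m crank '[0,0,0,0,0,0,0.24, 0,0,0,0,0,0,0.24]' | grep -E "pos|force|open"
python3 -m crank '[0,0,-0.15,-1.4,-18.2,0,0.24, 0,0,-0.15,-1.4,-18.2,0,0.24, 0,0,-0.15,-1.4,-18.2,0,0.24, 0,0,-0.15,-1.4,-18.2,0,0.24, 0,0,-0.15,-1.4,-18.2,0,0.24]' | grep -E "pos|force|ori"
python3 -m crank '[0,0,-0.15,-1.4,-18.2,0,0.24, 0,0,-0.15,-1.4,-18.2,0,0.24, 0,0,-0.15,-1.4,-18.2,0,0.24, 0,0,-0.15,-1.4,-18.2,0,0.24]' | grep -E "pos|force|ori"
python3 -c "
from h import *;st();go(.578,.0325,.109,-100)"
```

```text
tool_pos: [0.4816, 0.1854, 0.1103]
force: [0.5, -0.2, 1.1]
gripper_force: 0.0
tool_pos: [0.4822, 0.1859, 0.1125]
force: [-0.1, -1.3, 0.6]
opening: 0.0219
gripper_force: 0.5
tool_pos: [0.4929, 0.0966, 0.1123]
orientation: [180.0, 0.1, -151.2]
force: [0.2, 1.4, 0.3]
gripper_force: 0.6
tool_pos: [0.5446, 0.0463, 0.1122]
orientation: [-180.0, 0.1, -116.8]
force: [-1.4, 1.9, -1.0]
gripper_force: 0.6
{'clock': 65.575, 'tool_pos': [0.545, 0.046, 0.112], 'orientation': [-179.962, 0.071, -116.83], 'force': [-1.36, 1.885, -0.969], 'opening': 0.021, 'gripper_force': 0.649, 'joint_pos': [25.394, 14.484, -24.396, -0.017, -51.041, -52.213]}
yaw0 -116.83 turn -0.294 shift [  7.8 -35.3   3.2] tilt 0.08
```

```bash
python3 -m crank '[0,0,-0.15,-1.4,-18.2,0,0.24, 0,0,-0.13,-1,-16,0,0.24, 0,0,0,0,0,0,0.24, 0,0,0,0,0,0,0.24]' | grep -E "pos|force|ori"
python3 -c "
from h import *;st();go(.578,.0325,.109,-100)"
```

```text
tool_pos: [0.5762, 0.0355, 0.1116]
orientation: [-180.0, 0.0, -101.2]
force: [-0.5, -0.8, -0.5]
gripper_force: 0.5
{'clock': 66.075, 'tool_pos': [0.576, 0.035, 0.112], 'orientation': [-179.971, 0.024, -101.219], 'force': [-0.465, -0.835, -0.54], 'opening': 0.021, 'gripper_force': 0.514, 'joint_pos': [22.926, 17.187, -20.576, -0.004, -52.199, -34.142]}
yaw0 -101.22 turn -0.021 shift [ 2.6 -2.3  2.6] tilt 0.04
```

Push a few mm more toward shut until the stop is felt, then release and rise.

```bash
python3 -m crank '[0,0,-0.02,0,-2.5,0,0.24, 0,0,0,0,-1.5,0,0.24, 0,0,0,0,-1.5,0,0.24, 0,0,0,0,0,0,0.24]' | grep -E "pos|force|ori"
python3 -m crank '[0,0,0,0,0,0,0.45, 0,0,0,0,0,0,0.45, 0,0,0,0,0,-50,0.45, 0,0,0,0,0,-60,0.45, 0,0,0,-60,0,0,0.45]' | grep -E "pos|force"
python3 -m crank '[0,0,0,0,0,0,0.45,0,0,0,0,0,0,0.45]' | grep pos
python3 - <<'E'
from h import *
for c in ("wrist","scene","top"):
  m=eyes.camera_model(c);im=eyes.snapshot(c); cv2.imwrite(f"pics/z_{c}.png",im)
  for t,z in [("lever_knob",.135),("lever_hinge",.09),("foot",0.),("gate",.034)]: print(c,t,[(round(x["p"],2),ray(c,x["location"],z,m)[:2].tolist()) for x in spotter.place_of(c,t)[:2]])
rect("top","foot",.004)
E
```

```text
tool_pos: [0.5796, 0.0348, 0.1111]
orientation: [179.8, -0.0, -100.0]
force: [-9.5, 3.8, 8.7]
gripper_force: 5.2
tool_pos: [0.5951, 0.0924, 0.2273]
force: [1.5, 0.2, -0.7]
gripper_force: 0.0
tool_pos: [0.592, 0.0937, 0.2207]
wrist lever_knob [(0.77, [0.5779, 0.0372])]
wrist lever_hinge [(0.97, [0.5995, 0.1549])]
wrist foot [(0.92, [0.5794, 0.0732]), (0.72, [0.7355, -0.0272])]
wrist gate [(0.62, [0.5692, -0.0087])]
scene lever_knob [(0.8, [0.5853, 0.0331])]
scene lever_hinge [(0.59, [0.598, 0.1531])]
scene foot [(0.84, [0.5798, 0.0654]), (0.73, [0.617, 0.3213])]
scene gate [(0.97, [0.5699, -0.0103]), (0.34, [0.4431, -0.326])]
top lever_knob [(0.41, [0.5717, 0.0313])]
top lever_hinge []
top foot [(0.64, [0.6003, 0.059]), (0.56, [0.7394, -0.1942])]
top gate [(0.71, [0.5787, -0.0095])]
foot 0.72 c [0.5775 0.0143] size [0.106 0.139] ang 80.0
```

View pics/z_wrist.png

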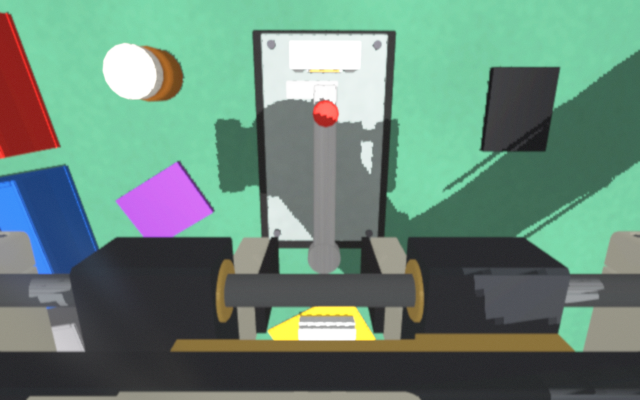

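The lever is shut: it stopped firmly, its bar runs straight up column 324, and the knob is at (325,113). The jig is square on its mat, and the gripper is clear of everything. Handing in.

```bash
python3 -c "
from h import *
rect('scene','pile_base',.004,None,1); print([(x['p'],ray('scene',x['location'],.004)) for x in spotter.place_of('scene','wedge')])
print(ctrl.close_job())"
```

```text
pile_base 0.83 c [0.6473 0.3234] size [0.059 0.115] ang 24.4
[(0.63, array([0.3732, 0.3123, 0.004 ]))]
the job is handed in; nothing more can be done
None
```

The job is handed in, about 67 s into the 210 s; `close_job()` returned no verdict, but in the camera checks the wedge is knob up in the tray, the three boards (board3 was absent) are flat on the blue mat, the three spacers are piled on the yellow base (spacer1 had been knocked aside and was recovered), the lever is shut against its stop, and no drag of the jig was visible.

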